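Tip the brass nut out of the parts carousel and shelve its tin

TASK

Turn the parts carousel by its yellow pegs until the compartment with the brass nut is in line with the spout, then push the red bar over to tip the carousel until the nut drops into the tin standing under the spout, and let the carousel come back level. Then stand the tin, nut inside, upright on the yellow pad in its cell of the crate. Do not touch the nut with the gripper, keep the other parts in the carousel, never knock the tin over, and leave the jars and everything else on the table where they are.

Things in the scene. Friction and masses are not known exactly. Their poses are not given: they have to be found in the camera images.
- stand: Dark steel stand of the parts carousel, fixed. Origin on the table below the wheel axis; its -x points to the spout and tin, z up. Foot 200 x 200 mm. On it a teal cradle with a round fence (outer radius 108 mm, top at z = 180 mm) with a 70 mm gap towards -x, where an aluminium chute leads to a lip at x = -129 mm (floor z = 147, walls up to z = 175 mm). The wheel turns inside the fence.
- pivot (a point): Middle of the tipping axis, which runs along the stand's y (does not move): stand x = -85, z = 70 mm. Axes as the stand's.
- wheel (a joint): Angle q of the pale wheel, rad, counter-clockwise positive from above; endless, stays where left (1 N at a peg turns it). Parts ride round with it. Six open compartments centred at q + k x 60 degrees from the stand's +x (spout: 180), split by dividers at q + 30 + k x 60 (tops at z = 175 mm). On each divider, 85 mm from the axis, a yellow upright peg, 12 mm thick, top at z = 209 mm, to push.
- tip (a joint): Tipping angle of the carousel (rad): 0 level, 1.0 at the stop, spout downwards. It needs about 5 to 12 N at the red bar and swings back level by itself (damped, about 2 s) when let go. Beyond about 0.85 rad a part lined up with the spout slides out; wait a moment for it.
- hub (a point): Point on the wheel axis at the wheel's floor (149 mm over the table when level); it tips with the carousel. Wheel radius 100 mm; dark hub of radius 20 mm, top 179 mm over the table. The compartment at the spout is empty at the start, each other holds one part about 65 mm from the axis.
- bar (a point): Point on the red bar (12 mm thick, 62 mm long along the stand's y) that tips the carousel, on an upright rod on the stand's -y side. Level it lies at stand x = -55, y = -150, z = 245 mm (30 mm behind, 175 mm above the pivot); rod at y = -113, bar's free end at y = -172 mm. Push it to the stand's -x: it goes on an arc round the pivot, forwards and down (at 0.92 rad x = -206, z = 200 mm).
- nut: Brass hexagon nut, 33 mm across corners, 18 mm high, 80 g, with a dark bore, lying in one compartment of the carousel wheel; origin at the centre of its underside
- red_knob: Red plastic knob, 30 mm wide, 19 mm high, lying in one compartment of the carousel wheel; origin at the centre of its underside
- blue_bush: Blue plastic bush, 29 mm wide, 18 mm high, lying in one compartment of the carousel wheel; origin at the centre of its underside
- black_foot: Black rubber foot, 33 mm wide, 16 mm high, lying in one compartment of the carousel wheel; origin at the centre of its underside
- green_cap: Green plastic cap, 30 mm wide, 16 mm high, lying in one compartment of the carousel wheel; origin at the centre of its underside
- tin_mid (a point): Centre (half-way up, 36 mm over its underside) of the open round bare-metal tin that stands on the table under the spout, about 192 mm from the wheel axis: outer diameter 66 mm, height 72 mm, wall 3 mm, about 150 g. The point's z axis is the tin's own.
- crate: Low teal crate, fixed, 178 x 178 mm, 32 mm high, walls and floor 6 mm: 2 x 2 cells of 80 x 80 mm whose centres lie 43 mm either way from its origin (centre of its underside) along its x and y.
- pad: Yellow pad, 68 x 68 x 4 mm, loose on the floor of the crate's one free cell (its top 10 mm over the table); origin at the centre of its underside.
- jar1: Closed amber glass jar, 44 mm in diameter, 60 mm high, standing in one of the crate's other cells; origin at the centre of its underside. A bystander; leave it alone.
- jar2: Closed clear glass jar, 44 mm in diameter, 60 mm high, standing in one of the crate's other cells; origin at the centre of its underside. A bystander; leave it alone.
- jar3: Closed green glass jar, 44 mm in diameter, 60 mm high, standing in one of the crate's other cells; origin at the centre of its underside. A bystander; leave it alone.
- driver: Screwdriver, 190 mm long, lying on the table to the left, of the carousel. A bystander; leave it alone.
- roll: Blue roll (ring) of 72 mm, 24 mm high, lying beyond the tin. A bystander; leave it alone.
- oil: White bottle with a red cap, 48 mm in diameter, 140 mm high, to the left. A bystander; leave it alone.
- drawer: Empty black drawer, 130 x 70 x 45 mm, to the right of the crate. A bystander; leave it alone.

How it is judged:
On the way, in this order (a step that is already met when the one before it is completed fails the run):
1. the brass nut's compartment is in line with the spout, the carousel level (x of nut in the frame of stand between -0.1 and -0.04 m and y of nut in the frame of stand between -0.03 and 0.03 m and value of joint tip below 0.1 rad), for 0.2 s.
2. the nut has dropped into the tin under the spout (horizontal distance between nut and tin_mid below 0.03 m and z of nut in the frame of tin_mid between -0.04 and 0.02 m and height (world z) of tin_mid below 0.045 m), for 0.2 s.
At the end, for the whole second after the job is handed in: The nut is in the tin; the tin stands upright (within 0.1 rad) on the yellow pad in its cell (centres within 22 mm), at rest; the four other parts are still in the carousel (within 105 mm of the hub); the carousel is level (within 0.06 rad) (horizontal distance between nut and tin_mid below 0.03 m and z of nut in the frame of tin_mid between -0.04 and 0.02 m and distance between each of red_knob, blue_bush, black_foot, green_cap and hub below 0.105 m and horizontal distance between tin_mid and pad below 0.022 m and height (world z) of tin_mid between 0.038 and 0.052 m and angle between tin_mid's own z axis and vertical below 0.1 rad and value of joint tip below 0.06 rad and linear speed of nut below 0.02 m/s); the robot touches nothing.
It fails at once if the gripper touches the brass nut (contact force between nut and the fingers above 0.3 N or contact force between nut and the arm above 0.3 N).
It fails at once if the tin is tipped over (angle between tin_mid's own z axis and vertical above 0.6 rad).
It fails at once if a jar in the crate is knocked over or taken out (angle between any of jar1, jar2, jar3's own z axis and vertical above 0.5 rad or distance of any of jar1, jar2, jar3 from where it was at the start of the episode above 0.045 m).
It fails at once if a bystander on the table is moved by more than 30 mm (distance of any of driver, roll, oil, drawer from where it was at the start of the episode above 0.03 m).
It also fails if it takes over 72 s, if anything falls off the work surface, if the arm or the gripper's body presses on something with over 40 N, if the wrist force passes 120 N, or if a joint passes its speed limit or range.

ROBOT

A 6-joint arm with a two-finger parallel gripper is mounted at the origin on the work surface. World frame = base frame: x ahead of the robot, y to its left, z up, the work surface at z = 0. Lengths are in m, angles in rad, forces in N, time in s.
With the tool pointing down it reaches from about 0.35 to 0.775 m from the base axis. Payload 5.5 kg.
Tool frame: the origin (TCP) lies at the very end of the fingers, on their centre line; the grasp point (between the pads) lies 19 mm behind it; x points along the fingers, y is the direction in which the jaws open and shut, and the axes are right-handed (so a half turn about x gives the same grasp; the last joint's range is limited). The gripper opens to 85 mm and grips with 20 to 120 N. Pads are 22 mm wide; open, the fingers measure 114 mm over their backs; the gripper's body (76 mm by 85 mm) begins 54 mm behind the grasp point. The pads swing forward as they close: fully open they stand 13 mm farther back than shut.
Start: joints at [-1.385, 0.313, 0.046, 1.304, 0, 1.431], TCP at [0.184, -0.545, 0.231] pointing down, gripper open.
Joint ranges: [-2.76, 2.76], [-0.86, 1.69], [-1.03, 1.26], [-2.2, 2.34], [-1.47, 1.5], [-3.14, 3.14]. Speed limits (rad/s): [2.57, 2.57, 3.14, 3.14, 3.14, 3.14].

INTERFACE

Orientations are given as a unit quaternion [w, x, y, z].
In Python, from workcell import env gives the robot as it stands.
- The arm moves only by the tool drive_tool, never from a script. Its argument "plan" is a list that holds one entry, the list of rows, each a list of 7 numbers: the shift along the tool's x, y, z in cm, then the turn, a rotation vector about the tool's x, y, z in degrees, then the opening, from 0 (shut) to 1 (fully open). In form: [[[tx, ty, tz, wx, wy, wz, fingers], ...]]. A call has exactly 5 rows; each row shifts and turns the commanded pose from where the row before left it, along the tool's axes as they then stand; what a row does not reach is not made up. A row lasts 1/12 s, in which the tool goes at most 41.7 mm and 7.16 degrees, less where a joint would pass 70% of its speed; a pose out of reach is approached as far as the arm can. A call with a gripper value outside its range is refused whole. The fingers move at their own pace and stop on an object; "squeeze" is the grip in N (left out, the last holds). Time passes only in rows, so rows that do not move let the fingers close, or fill a call up. It gives the time, the measured TCP pose, the force and the opening at its end, in the units of the state.
- env.get_state(): the state, without advancing time (a new reading comes with each control period).
- env.read_camera(name): name is "side" or "top" or "wrist"; returns the picture (420x560x3 uint8, red, green, blue); there is no depth.
- env.camera_model(name): a dict with "camera_matrix" (3x3 intrinsics, pixels), "k1" (the pictures are not rectified: a ray, as slopes to the right and down, at radius r is drawn at 1 + k1 r^2 times it, then the intrinsics apply), "camera_from_world" (4x4, takes a point from world to camera coordinates); the wrist camera has in their place "T_tool_cam" (4x4, takes a point from camera to tool coordinates, whose origin is the TCP and whose axes are the tool frame's). Camera axes: x right, y down, z forward; pixel columns grow to the right and rows downward; lengths in m; the calibration is good to about 2 mm. A picture is of the moment at which its call begins: read the wrist's pose just before it. camera_model takes no time and is no camera call.
- env.hand_in(): hands the job in, once; it reports no verdict.
The state is a dict: "clock": time; "joint_pos": joint angles; "qvel": joint speeds; "tau": joint torques, N m; "tcp_pos": TCP position; "orientation": TCP orientation; "wrist_force": force on the tool from outside, world axes, zero at the start; "ft_torque": the same for the moment, N m; "finger_gap": finger opening in m.
Only numpy, scipy, OpenCV 4.12 (cv2) and the standard library are available. Lean on these libraries where they do the work, as an engineer would, in place of code of your own. Each camera call takes 0.05 s, during which the arm holds its last target.

## Working session

There is one attempt and no reset: what is moved stays moved. The work goes in short steps, Python scripts to look and compute and a tool call to move; the robot and the scene stay as the last step left them, time stands still between calls to the robot, and variables do not carry over. Pictures are saved under pics/ and viewed, and the job is handed in when it is done.

Besides the shell and the picture viewer there is one more tool, called after "Call:" as name(argument=value, ...), one argument or row to a line, values as JSON. drive_tool: Moves the arm, as the interface text tells. Its arguments: {"type":"object","properties":{"plan":{"type":"array","items":{"type":"array","items":{"type":"array","items":{"type":"number"}}}},"squeeze":{"type":"number"}},"required":["plan"]}

```bash
ls; mkdir -p pics; python3 - <<'E'
from workcell import env
import cv2,json
s=env.get_state();print(s)
for n in ["side","top","wrist"]:
    m=env.camera_model(n);print(n,{k:(v.tolist() if hasattr(v,'tolist') else v) for k,v in m.items()})
    im=env.read_camera(n);cv2.imwrite(f"pics/{n}0.png",im[:,:,::-1])
E
```

```text
pics
{'clock': 0.0, 'joint_pos': array([-1.38460304e+00,  3.13997167e-01,  4.49851636e-02,  1.30358812e+00,
        5.95316681e-06,  1.43119102e+00]), 'qvel': array([-0.00214983,  0.00093137, -0.00027393, -0.00086709,  0.00091627,
        0.00235587]), 'tau': array([-1.29904602e-04, -4.80623960e+01,  2.98534960e+01,  1.91883993e-02,
       -1.98629523e-04,  5.29044840e-06]), 'tcp_pos': array([ 0.1839334 , -0.54425713,  0.23041323]), 'orientation': array([-0.11404077, -0.69773252, -0.115316  ,  0.69775802]), 'wrist_force': array([-0.08806325,  0.49751418, -0.063144  ]), 'ft_torque': array([-0.06641253,  0.0715381 , -0.04521486]), 'finger_gap': 0.085676970389221}
side {'camera_matrix': [[450.69936266674995, 0.0, 285.93232012348096], [0.0, 450.69936266674995, 205.48577953791784], [0.0, 0.0, 1.0]], 'k1': 0.04391275423266488, 'camera_from_world': [[0.9891352289727039, -0.14700700655277155, 0.0006624420810054868, -0.5605331051576413], [-0.10000433220256078, -0.6761673899222496, -0.7299293077733299, 0.15685033788621952], [0.10775264426378203, 0.721932545900326, -0.6835223235740268, 1.644047
[... 280 characters left out ...]
04394, -0.05817586076282618], [-0.9902255412310567, -0.02855805070379611, -0.13652038394928506, 0.5802894073961213], [0.13660807352588242, -0.0011332358611041533, -0.9906245252486081, 1.2773906067204406], [0.0, 0.0, 0.0, 1.0]]}
wrist {'camera_matrix': [[303.56729091435477, 0.0, 278.70911360115497], [0.0, 303.56729091435477, 211.90283579862916], [0.0, 0.0, 1.0]], 'k1': -0.01027068809677613, 'T_tool_cam': [[-0.00013735065191184642, -0.2989123566800561, 0.9542805584097235, -0.14140637375084822], [0.9999999817222825, 8.586793355619262e-05, 0.0001708277868047679, 0.0006351005919329467], [-0.00013300463592371916, 0.9542805644309607, 0.2989123394226038, -0.07570641977513795], [0.0, 0.0, 0.0, 1.0]]}
```

View pics/side0.png

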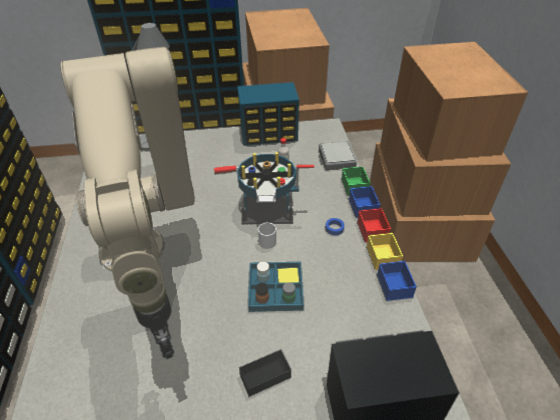

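View pics/top0.png

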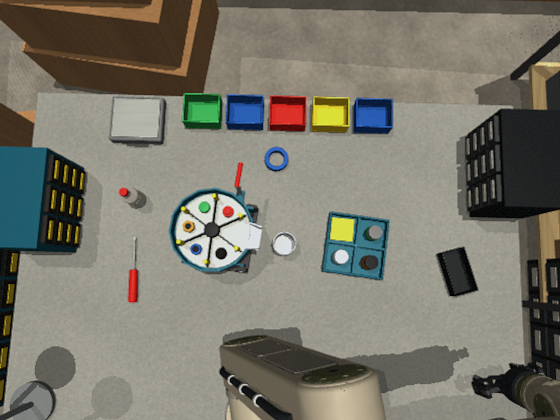

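View pics/wrist0.png

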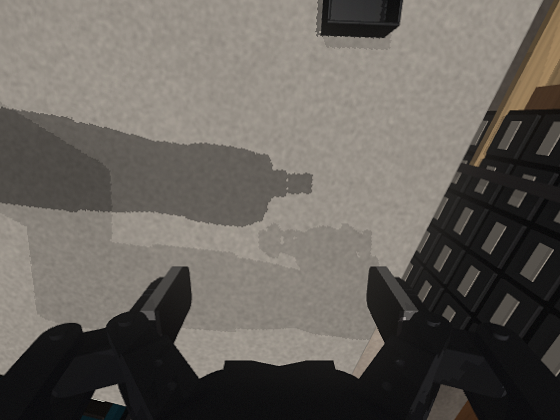

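```bash
cat > h.py <<'E'
import numpy as np,cv2
from workcell import env
from scipy.spatial.transform import Rotation as R
def cast(n,uv,z,T=None):
    m=env.camera_model(n);K=np.array(m["camera_matrix"]);k=m["k1"]
    uv=np.atleast_2d(np.array(uv,float));d=(uv-K[:2,2])/K[0,0]
    s=d.copy()
    for _ in range(20): s=d/(1+k*(s**2).sum(1,keepdims=True))
    ray=np.c_[s,np.ones(len(s))]
    if n=="wrist": M=T@np.array(m["T_tool_cam"])
    else: M=np.linalg.inv(np.array(m["camera_from_world"]))
    D=ray@M[:3,:3].T;o=M[:3,3]
    return o+D*((z-o[2])/D[:,2])[:,None]
def proj(n,P):
    m=env.camera_model(n);K=np.array(m["camera_matrix"]);M=np.array(m["camera_from_world"])
    P=np.atleast_2d(P);c=P@M[:3,:3].T+M[:3,3];s=c[:,:2]/c[:,2:];s=s*(1+m["k1"]*(s**2).sum(1,keepdims=True))
    return s*K[0,0]+K[:2,2]
def tcp():
    s=env.get_state();q=s["orientation"];T=np.eye(4)
    T[:3,:3]=R.from_quat([q[1],q[2],q[3],q[0]]).as_matrix();T[:3,3]=s["tcp_pos"];return T
def blobs(im,lo,hi,amin=4):
    hsv=cv2.cvtColor(im,cv2.COLOR_RGB2HSV);m=cv2.inRange(hsv,lo,hi)
    n,l,st,c=cv2.connectedComponentsWithStats(m);return [(c[i].round(1).tolist(),int(st[i,4]),st[i,:4].tolist()) for i in range(1,n) if st[i,4]>=amin]
E
python3 - <<'E'
from h import *
im=cv2.imread("pics/top0.png")
a=cv2.resize(im[145:295,150:320],None,fx=4.5,fy=4,interpolation=cv2.INTER_CUBIC)
a=cv2.resize(im[155:290,155:305],None,fx=4.4,fy=4.4,interpolation=cv2.INTER_CUBIC);cv2.imwrite("pics/topc.png",a)
a=cv2.resize(im[195:290,310:400],None,fx=6,fy=6,interpolation=cv2.INTER_CUBIC);cv2.imwrite("pics/topd.png",a)
rgb=im[:,:,::-1].copy()
for b in blobs(rgb,(22,120,120),(33,255,255)): 
    if 155<b[0][0]<400 and 150<b[0][1]<290: print(b, cast("top",b[0],.209)[0].round(3))
for b in blobs(rgb,(0,150,100),(6,255,255)): 
    if 155<b[0][0]<400 and 150<b[0][1]<290: print('red',b, cast("top",b[0],.245)[0].round(3))
E
```

```text
([213.5, 195.0], 16, [212, 193, 4, 5]) [0.597 0.144 0.209]
([182.8, 208.2], 20, [181, 206, 5, 5]) [0.56  0.221 0.209]
([239.8, 214.8], 15, [238, 213, 5, 5]) [0.547 0.074 0.209]
([341.5, 228.9], 496, [330, 217, 24, 24]) [ 0.519 -0.187  0.209]
([178.0, 241.3], 18, [176, 240, 5, 4]) [0.475 0.228 0.209]
([235.7, 247.6], 16, [234, 246, 5, 5]) [0.463 0.081 0.209]
([204.8, 261.4], 16, [203, 260, 5, 4]) [0.427 0.157 0.209]
red ([238.2, 174.5], 96, [235, 163, 8, 24]) [0.645 0.079 0.245]
red ([227.6, 211.3], 84, [223, 207, 10, 10]) [0.551 0.101 0.245]
```

View pics/topc.png

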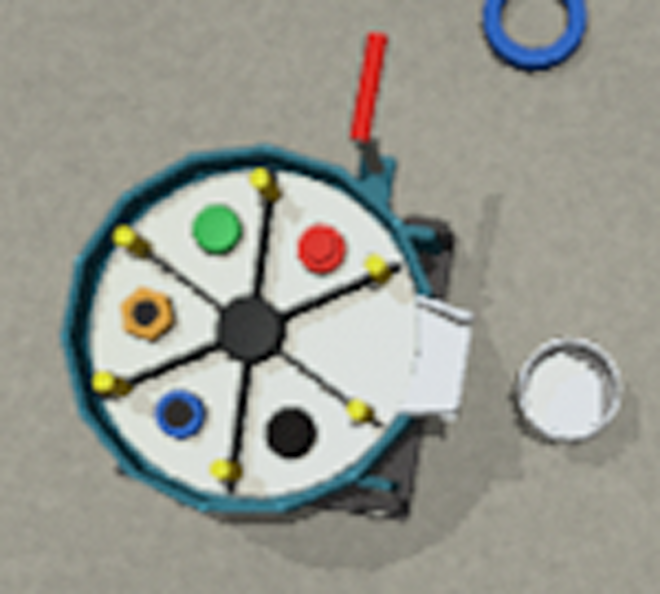

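View pics/topd.png

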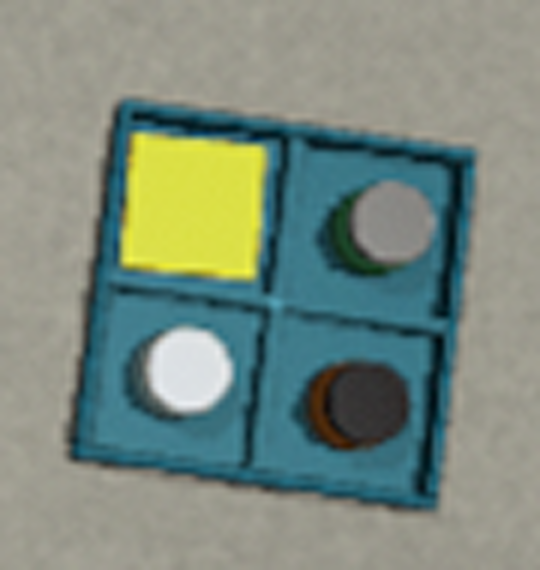

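```bash
python3 - <<'E'
from h import *
P=cast("top",[[213.5,195],[182.8,208.2],[239.8,214.8],[178,241.3],[235.7,247.6],[204.8,261.4]],.207)[:,:2]
c=P.mean(0);print('c',c,np.hypot(*(P-c).T));ang=np.degrees(np.arctan2(*(P-c).T[::-1]));print('peg ang',ang.round(1), (ang%60).round(1))
C=lambda x,y:[155+x/4.4,155+y/4.4]
print('hub',cast("top",C(251,328),.179)[0])
tin=cast("top",C(568.5,389.5),.072)[0];print('tin',tin)
d=tin[:2]-c;print('spout dist,ang',np.hypot(*d),np.degrees(np.arctan2(d[1],d[0])))
b=cast("top",[C(378,35),C(360,138)],.245);print('bar ends',b,'mid',b.mean(0), np.hypot(*(b[0]-b[1])[:2]))
db=(b[0]-b[1])[:2];print('bar ang',np.degrees(np.arctan2(db[1],db[0])))
print('nut',cast("top",C(147,313),.167)[0])
print('pad',cast("top",[341.5,228.9],.01)[0])
D=lambda x,y:[310+x/6,195+y/6]
print('crate corners',cast("top",[D(122,100),D(475,152),D(437,507),D(73,457)],.032))
print('jars',cast("top",[D(393,222),D(188,370),D(368,402)],.06))
E
```

```text
c [0.51182282 0.15093353] [0.08566254 0.08534587 0.08481558 0.08538062 0.08500596 0.0855214 ]
peg ang [  -4.7   55.2  -65.   115.3 -124.6  175.6] [55.3 55.2 55.  55.3 55.4 55.6]
hub [0.51038423 0.14774265 0.179     ]
tin [ 0.48636577 -0.04195696  0.072     ]
spout dist,ang 0.19456310928723464 -97.51826019870822
bar ends [[0.67445862 0.07300185 0.245     ]
 [0.61424447 0.08072252 0.245     ]] mid [0.64435155 0.07686219 0.245     ] 0.060707105142376656
bar ang -7.3066098569295574
nut [0.51874884 0.21252279 0.167     ]
pad [ 0.53917004 -0.21245932  0.01      ]
crate corners [[ 0.58723941 -0.17596344  0.032     ]
 [ 0.56638429 -0.35035652  0.032     ]
 [ 0.39274827 -0.33132157  0.032     ]
 [ 0.41179153 -0.15470231  0.032     ]]
jars [[ 0.52785286 -0.30417143  0.06      ]
 [ 0.45423866 -0.20639917  0.06      ]
 [ 0.44148814 -0.29230625  0.06      ]]
```

```bash
python3 - <<'E'
from h import *
T=tcp();print(T.round(3));y=T[:2,1];print('yaw of jaw',np.degrees(np.arctan2(y[1],y[0])))
E
```

```text
[[-0.     0.32  -0.947  0.184]
 [ 0.001 -0.947 -0.32  -0.544]
 [-1.    -0.001 -0.     0.231]
 [ 0.     0.     0.     1.   ]]
yaw of jaw -71.33228629194674
```

Call:
drive_tool(
  plan=[
    [[-1.2, 0, 0, -7.1, 0, 0, 0], [-1.2, 0, 0, -7.1, 0, 0, 0], [-1.2, 0, 0, -7.1, 0, 0, 0], [-1.2, 0, 0, -7.1, 0, 0, 0], [-1.2, 0, 0, -7.1, 0, 0, 0]],
  ],
)

```text
clock: 0.57
tcp_pos: [0.184, -0.5445, 0.2915]
orientation: [0.324, 0.629, 0.324, -0.629]
wrist_force: [-0.5, -0.1, 0.2]
finger_gap: 0.0258
```

Call:
drive_tool(
  plan=[
    [[0, 0, 0, -7.1, 0, 0, 0], [0, 0, 0, -7.1, 0, 0, 0], [0, 0, 0, -7.1, 0, 0, 0], [0, 0, 0, -7.1, 0, 0, 0], [0, 0, 0, 0, 0, 0, 0]],
  ],
)

```text
clock: 0.98
tcp_pos: [0.184, -0.5446, 0.291]
orientation: [0.467, 0.531, 0.468, -0.531]
wrist_force: [1.0, -0.6, 0.1]
finger_gap: 0.0006
```

Call:
drive_tool(
  plan=[
    [[0, 1.2, -3.1, 0, 0, 0, 0], [0, 1.2, -3.1, 0, 0, 0, 0], [0, 1.2, -3.1, 0, 0, 0, 0], [0, 1.2, -3.1, 0, 0, 0, 0], [0, 1.2, -3.1, 0, 0, 0, 0]],
  ],
)

```text
clock: 1.4
tcp_pos: [0.2639, -0.3974, 0.291]
orientation: [0.465, 0.532, 0.465, -0.532]
wrist_force: [0.6, -0.1, 0.4]
finger_gap: 0.0002
```

Call:
drive_tool(
  plan=[
    [[0, 1.2, -3.1, 0, 0, 0, 0], [0, 1.2, -3.1, 0, 0, 0, 0], [0, 1.2, -3.1, 0, 0, 0, 0], [0, 1.2, -3.1, 0, 0, 0, 0], [0, 1.2, -3.1, 0, 0, 0, 0]],
  ],
)

```text
clock: 1.82
tcp_pos: [0.3435, -0.2513, 0.2913]
orientation: [-0.465, -0.532, -0.465, 0.532]
wrist_force: [1.2, -0.2, -0.3]
finger_gap: -0.0001
```

Call:
drive_tool(
  plan=[
    [[0, 1.2, -3.1, 0, 0, 0, 0], [0, 1.2, -3.1, 0, 0, 0, 0], [0, 1.2, -3.1, 0, 0, 0, 0], [0, 1.2, -3.1, 0, 0, 0, 0], [0, 1.2, -3.1, 0, 0, 0, 0]],
  ],
)

```text
clock: 2.23
tcp_pos: [0.423, -0.1054, 0.2913]
orientation: [-0.466, -0.532, -0.465, 0.532]
wrist_force: [-0.4, -0.7, -0.0]
finger_gap: -0.0001
```

Call:
drive_tool(
  plan=[
    [[0, 1.2, -3.1, 0, 0, 0, 0], [0, 1.2, -3.1, 0, 0, 0, 0], [0, 1.2, -3.1, 0, 0, 0, 0], [0, 1.2, -3.1, 0, 0, 0, 0], [0, 1.2, -3.1, 0, 0, 0, 0]],
  ],
)

```text
clock: 2.65
tcp_pos: [0.5026, 0.0407, 0.2912]
orientation: [-0.466, -0.532, -0.466, 0.532]
wrist_force: [0.5, -0.7, 0.1]
finger_gap: 0.0001
```

Call:
drive_tool(
  plan=[
    [[0, 1.2, -3.1, 0, 0, 0, 0], [0, 1.2, -3.1, 0, 0, 0, 0], [0, 1.2, -3.1, 0, 0, 0, 0], [0, 1.2, -3.1, 0, 0, 0, 0], [0, 1.2, -3.1, 0, 0, 0, 0]],
  ],
)

```text
clock: 3.07
tcp_pos: [0.5821, 0.1865, 0.2909]
orientation: [-0.466, -0.532, -0.466, 0.532]
wrist_force: [0.8, -0.5, 0.8]
finger_gap: 0.0002
```

```bash
cat >> h.py <<'E'
HUB=np.array([.511,.150]);A=np.radians(82.6);EX=np.array([np.cos(A),np.sin(A)]);EY=np.array([-EX[1],EX[0]])
def w2s(p): d=np.array(p)[:2]-HUB;return np.array([d@EX,d@EY])
def rep():
    T=tcp();s=w2s(T[:3,3]);y=T[:2,1]
    print('stand xy mm',(s*1e3).round(1),'pol',round(1e3*np.hypot(*s),1),round(np.degrees(np.arctan2(s[1],s[0])),1),'z',round(T[2,3]*1e3,1),'yaw',np.degrees(np.arctan2(y[1],y[0])).round(2),'x axis',T[:3,0].round(3),'t',env.get_state()["clock"])
E
python3 - <<'E'
from h import *
rep();print(env.get_state()["joint_pos"].round(2))
im=env.read_camera("wrist");cv2.imwrite("pics/w1.png",im[:,:,::-1])
E
```

```text
stand xy mm [ 45.4 -65.8] pol 80.0 -55.4 z 290.9 yaw -7.65 x axis [-0. -0. -1.] t 3.0667
[ 0.18  0.38  0.29  1.48 -0.    1.88]
```

View pics/w1.png

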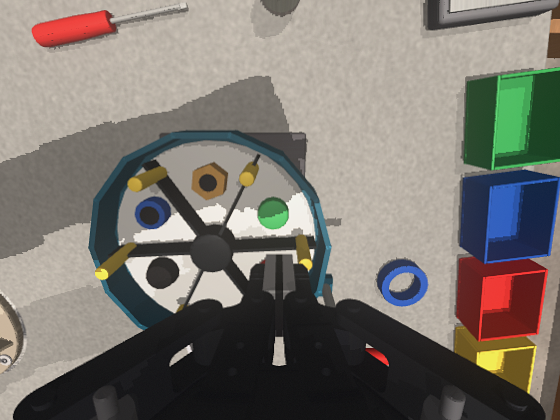

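Call:
drive_tool(
  plan=[
    [[2, 0, -0.2, 0, 0, 0, 0], [2, 0, -0.2, 0, 0, 0, 0], [2, 0, -0.2, 0, 0, 0, 0], [2, 0, -0.2, 0, 0, 0, 0], [2.2, 0, -0.1, 0, 0, 0, 0]],
  ],
)

```text
clock: 3.53
tcp_pos: [0.5828, 0.1939, 0.1884]
orientation: [0.466, 0.532, 0.466, -0.532]
wrist_force: [0.3, 1.1, 0.3]
finger_gap: 0.0002
```

```bash
python3 - <<'E'
from h import *
rep();s=w2s(tcp()[:3,3])*100
# sweep: radius 85mm, 6deg/row
import sys
p=s;pts=[]
for a in np.arange(-44,142,6):
    q=8.5*np.array([np.cos(np.radians(a)),np.sin(np.radians(a))]);d=q-p;print(a,'ty %.1f tz %.1f'%(-d[1],-d[0]));p=p+np.round(d,1)
E
```

```text
stand xy mm [ 52.8 -65.6] pol 84.2 -51.1 z 188.4 yaw -7.63 x axis [ 0. -0. -1.] t 3.5333
-44 ty -0.7 tz -0.8
-38 ty -0.6 tz -0.6
-32 ty -0.8 tz -0.5
-26 ty -0.7 tz -0.5
-20 ty -0.9 tz -0.3
-14 ty -0.8 tz -0.3
-8 ty -0.9 tz -0.1
-2 ty -0.9 tz -0.1
4 ty -0.9 tz 0.0
10 ty -0.8 tz 0.1
16 ty -0.9 tz 0.2
22 ty -0.8 tz 0.3
28 ty -0.8 tz 0.4
34 ty -0.8 tz 0.4
40 ty -0.7 tz 0.6
46 ty -0.7 tz 0.6
52 ty -0.6 tz 0.7
58 ty -0.5 tz 0.7
64 ty -0.4 tz 0.8
70 ty -0.3 tz 0.8
76 ty -0.3 tz 0.8
82 ty -0.2 tz 0.9
88 ty -0.1 tz 0.9
94 ty 0.1 tz 0.9
100 ty 0.1 tz 0.9
106 ty 0.2 tz 0.8
112 ty 0.3 tz 0.9
118 ty 0.3 tz 0.8
124 ty 0.5 tz 0.7
130 ty 0.5 tz 0.7
136 ty 0.6 tz 0.7
```

Call:
drive_tool(
  plan=[
    [[0, -0.7, -0.8, 0, 0, 0, 0], [0, -0.6, -0.6, 0, 0, 0, 0], [0, -0.8, -0.5, 0, 0, 0, 0], [0, -0.7, -0.5, 0, 0, 0, 0], [0, -0.9, -0.3, 0, 0, 0, 0]],
  ],
)

```text
clock: 3.95
tcp_pos: [0.5467, 0.2211, 0.1888]
orientation: [-0.468, -0.528, -0.464, 0.536]
wrist_force: [-3.9, -21.8, -4.4]
finger_gap: 0.0001
```

Call:
drive_tool(
  plan=[
    [[0, -0.8, -0.3, 0, 0, 0, 0], [0, -0.9, -0.1, 0, 0, 0, 0], [0, -0.9, -0.1, 0, 0, 0, 0], [0, -0.9, 0, 0, 0, 0, 0], [0, -0.8, 0.1, 0, 0, 0, 0]],
  ],
)

```text
clock: 4.37
tcp_pos: [0.5079, 0.2342, 0.1911]
orientation: [0.467, 0.533, 0.465, -0.531]
wrist_force: [2.7, -1.5, -0.4]
finger_gap: 0.0002
```

```bash
python3 - <<'E'
from h import *
rep()
im=env.read_camera("wrist");cv2.imwrite("pics/w2.png",im[:,:,::-1])
E
```

```text
stand xy mm [83.1 13.9] pol 84.2 9.5 z 191.1 yaw -7.6 x axis [ 0.003 -0.001 -1.   ] t 4.3667
```

View pics/w2.png

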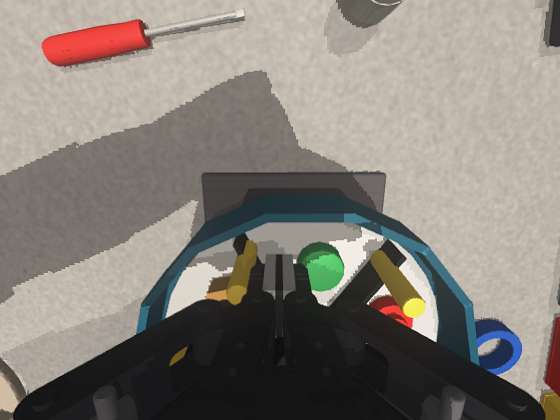

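Call:
drive_tool(
  plan=[
    [[0, -0.9, 0.2, 0, 0, 0, 0], [0, -0.8, 0.3, 0, 0, 0, 0], [0, -0.8, 0.4, 0, 0, 0, 0], [0, -0.8, 0.4, 0, 0, 0, 0], [0, -0.7, 0.6, 0, 0, 0, 0]],
  ],
)

```text
clock: 4.83
tcp_pos: [0.4647, 0.2214, 0.1896]
orientation: [0.467, 0.531, 0.467, -0.531]
wrist_force: [3.1, -0.3, 1.2]
finger_gap: -0.0001
```

Call:
drive_tool(
  plan=[
    [[0, -0.7, 0.6, 0, 0, 0, 0], [0, -0.6, 0.7, 0, 0, 0, 0], [0, -0.5, 0.7, 0, 0, 0, 0], [0, -0.4, 0.8, 0, 0, 0, 0], [0, -0.3, 0.8, 0, 0, 0, 0]],
  ],
)

```text
clock: 5.25
tcp_pos: [0.4352, 0.1881, 0.1892]
orientation: [-0.466, -0.531, -0.467, 0.531]
wrist_force: [1.7, 0.5, 0.7]
finger_gap: -0.0002
```

```bash
python3 - <<'E'
from h import *
rep()
im=env.read_camera("wrist");cv2.imwrite("pics/w3.png",im[:,:,::-1])
im=env.read_camera("top");cv2.imwrite("pics/t3.png",cv2.resize(im[155:290,155:305,::-1],None,fx=4.4,fy=4.4,interpolation=cv2.INTER_CUBIC))
E
```

```text
stand xy mm [28.  80.1] pol 84.8 70.7 z 189.2 yaw -7.43 x axis [-0.001  0.    -1.   ] t 5.25
```

View pics/w3.png

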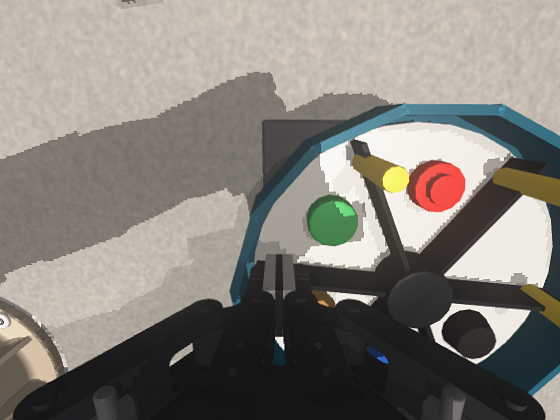

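View pics/t3.png

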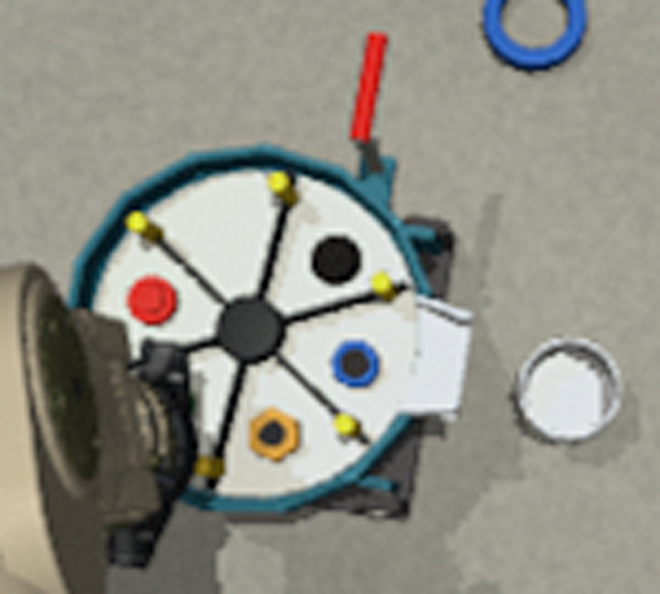

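Call:
drive_tool(
  plan=[
    [[0, -0.3, 0.8, 0, 0, 0, 0], [0, -0.2, 0.9, 0, 0, 0, 0], [0, -0.1, 0.9, 0, 0, 0, 0], [0, 0.1, 0.9, 0, 0, 0, 0], [0, 0.1, 0.9, 0, 0, 0, 0]],
  ],
)

```text
clock: 5.77
tcp_pos: [0.4266, 0.1448, 0.1894]
orientation: [0.467, 0.532, 0.466, -0.531]
wrist_force: [1.4, 0.6, -0.0]
finger_gap: 0.0
```

Call:
drive_tool(
  plan=[
    [[0, 0.2, 0.8, 0, 0, 0, 0], [0, 0.3, 0.9, 0, 0, 0, 0], [0, 0.3, 0.8, 0, 0, 0, 0], [0, 0.3, 0.4, 0, 0, 0, 0], [0, 0, 0, 0, 0, 0, 0]],
  ],
)

```text
clock: 6.18
tcp_pos: [0.4341, 0.1142, 0.1892]
orientation: [-0.466, -0.532, -0.466, 0.532]
wrist_force: [0.2, -0.2, -0.3]
finger_gap: 0.0002
```

```bash
cat >> h.py <<'E'
def wheel(im):
    r=[]
    for b in blobs(im,(22,120,120),(33,255,255)):
        p=cast("top",b[0],.207)[0];s=w2s(p)
        if abs(np.hypot(*s)-.085)<.01: r.append(np.degrees(np.arctan2(s[1],s[0])).round(1))
    return r,[x%60 for x in r]
E
python3 - <<'E'
from h import *
rep()
im=env.read_camera("top");print(wheel(im));cv2.imwrite("pics/t4.png",cv2.resize(im[155:290,155:305,::-1],None,fx=4.4,fy=4.4,interpolation=cv2.INTER_CUBIC))
E
```

```text
stand xy mm [-45.4  71.7] pol 84.9 122.4 z 189.2 yaw -7.54 x axis [-0.    -0.001 -1.   ] t 6.1833
([np.float64(-104.0), np.float64(-44.2), np.float64(-164.5)], [np.float64(16.0), np.float64(15.799999999999997), np.float64(15.5)])
```

View pics/t4.png

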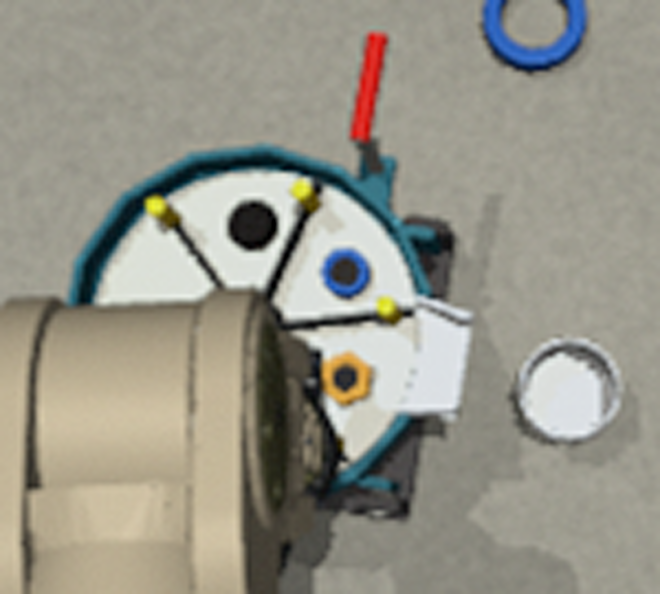

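Call:
drive_tool(
  plan=[
    [[0, 0.3, 0.5, 0, 0, 0, 0], [0, 0.4, 0.4, 0, 0, 0, 0], [0, 0.4, 0.4, 0, 0, 0, 0], [0, 0.2, 0.3, 0, 0, 0, 0], [0, 0, 0, 0, 0, 0, 0]],
  ],
)

```text
clock: 6.65
tcp_pos: [0.4447, 0.0971, 0.1892]
orientation: [-0.467, -0.531, -0.466, 0.532]
wrist_force: [0.8, 0.2, -0.0]
finger_gap: 0.0
```

```bash
python3 - <<'E'
from h import *
rep()
im=env.read_camera("top");print(wheel(im));cv2.imwrite("pics/t5.png",cv2.resize(im[155:290,155:305,::-1],None,fx=4.4,fy=4.4,interpolation=cv2.INTER_CUBIC))
E
```

```text
stand xy mm [-61.   58.9] pol 84.8 136.0 z 189.2 yaw -7.48 x axis [-0.    -0.001 -1.   ] t 6.65
([np.float64(-89.9), np.float64(-30.3), np.float64(-149.8)], [np.float64(30.099999999999994), np.float64(29.7), np.float64(30.19999999999999)])
```

View pics/t5.png

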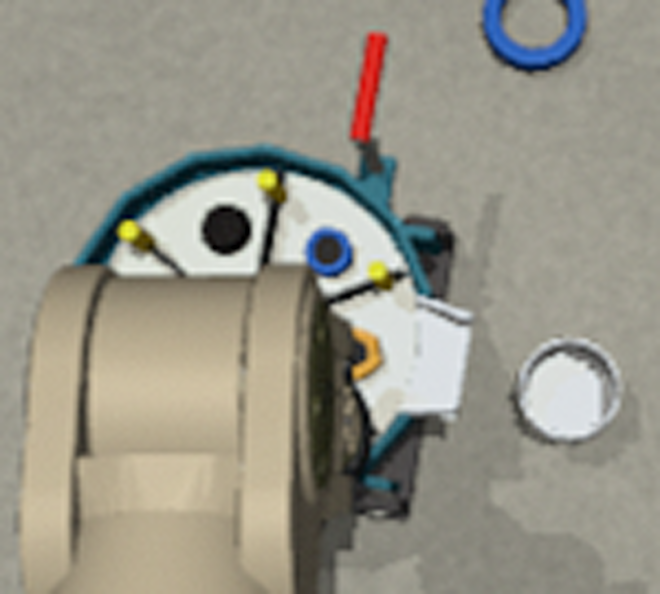

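Call:
drive_tool(
  plan=[
    [[0, -0.3, -0.3, 0, 0, 0, 0], [-3, 0, 0, 0, 0, 0, 0], [-3, 0, 0, 0, 0, 0, 0], [-3, 0, 0, 0, 0, 0, 0], [-3, 0, 0, 0, 0, 0, 0]],
  ],
)

```text
clock: 7.12
tcp_pos: [0.4409, 0.1015, 0.3105]
orientation: [-0.467, -0.531, -0.467, 0.532]
wrist_force: [0.8, 0.1, -0.7]
finger_gap: -0.0001
```

Call:
drive_tool(
  plan=[
    [[0, 3.5, -0.9, 0, 0, 0, 0], [0, 3.5, -0.9, 0, 0, 0, 0], [0, 3.5, -0.9, 0, 0, 0, 0], [0, 3.5, -0.9, 0, 0, 0, 0], [0, 3.5, -0.9, 0, 0, 0, 0]],
  ],
)

```text
clock: 7.53
tcp_pos: [0.6222, 0.1239, 0.3094]
orientation: [-0.467, -0.531, -0.466, 0.531]
wrist_force: [0.8, 0.8, 1.0]
finger_gap: -0.0001
```

Call:
drive_tool(
  plan=[
    [[0, 3.4, -0.3, 0, 0, 0, 0], [0, 0, 0, 0, 0, 0, 0], [0, 0, 0, 0, 0, 0, 0], [0, 0, 0, 0, 0, 0, 0], [0, 0, 0, 0, 0, 0, 0]],
  ],
)

```text
clock: 7.95
tcp_pos: [0.654, 0.1221, 0.3102]
orientation: [0.467, 0.531, 0.467, -0.531]
wrist_force: [0.6, -0.2, -0.4]
finger_gap: 0.0001
```

```bash
python3 - <<'E'
from h import *
rep()
im=env.read_camera("top");print(wheel(im));cv2.imwrite("pics/t6.png",cv2.resize(im[155:290,155:305,::-1],None,fx=4.4,fy=4.4,interpolation=cv2.INTER_CUBIC))
im=env.read_camera("wrist");cv2.imwrite("pics/w6.png",im[:,:,::-1])
E
```

```text
stand xy mm [  -9.2 -145.4] pol 145.7 -93.6 z 310.2 yaw -7.41 x axis [ 0. -0. -1.] t 7.95
([np.float64(-90.7), np.float64(-149.8), np.float64(150.0)], [np.float64(29.299999999999997), np.float64(30.19999999999999), np.float64(30.0)])
```

View pics/t6.png

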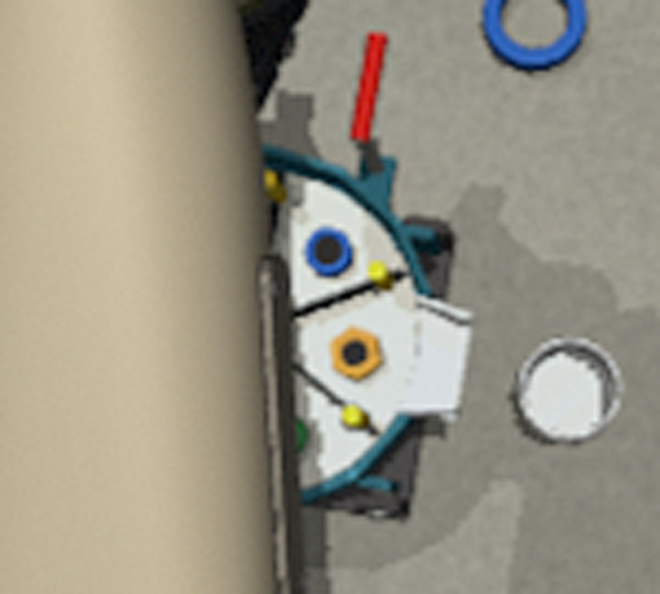

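View pics/w6.png

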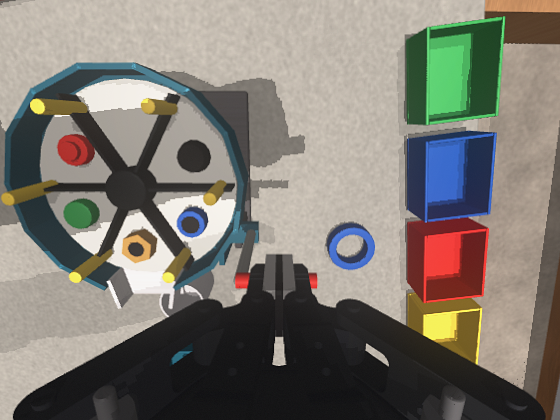

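```bash
python3 - <<'E'
from h import *
for z in (.23,.3,.4,.45,.5,.6): print(z,proj("side",[.184,-.545,z]))
s=env.get_state();print(s["joint_pos"].round(3))
im=env.read_camera("side");cv2.imwrite("pics/s6.png",cv2.resize(im[0:300,50:400,::-1],None,fx=2,fy=2))
for z in (.31,.4,.5,.6): print(z,proj("side",[.654,.122,z])*2-[100,0])
E
```

```text
0.23 [[164.3044083 343.7580474]]
0.3 [[158.93453038 328.12587033]]
0.4 [[150.34980908 303.25169708]]
0.45 [[145.58774402 289.5152305 ]]
0.5 [[140.46330388 274.78222266]]
0.6 [[128.94039884 241.83599086]]
[ 0.064  0.507  0.53   1.593 -0.     1.764]
0.31 [[510.79112119 287.71069211]]
0.4 [[512.42025067 243.87781611]]
0.5 [[514.40598676 190.70348245]]
0.6 [[516.6071453  132.07666886]]
```

View pics/s6.png

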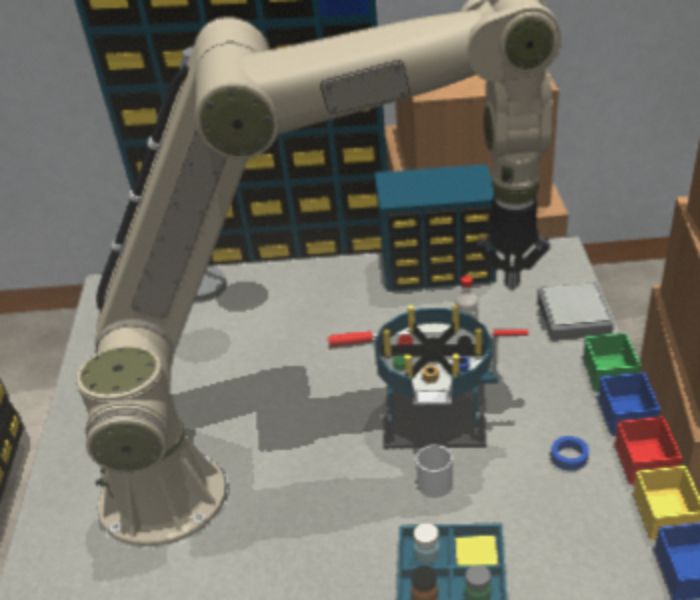

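Call:
drive_tool(
  plan=[
    [[2.2, 0, 0, 0, 0, 0, 0], [2.2, 0, 0, 0, 0, 0, 0], [2.2, 0, 0, 0, 0, 0, 0], [2.2, 0, 0, 0, 0, 0, 0], [0, 0, 1.0, 0, 0, 0, 0]],
  ],
)

```text
clock: 8.52
tcp_pos: [0.6509, 0.113, 0.2175]
orientation: [-0.466, -0.529, -0.469, 0.532]
wrist_force: [-0.4, 0.2, -1.2]
finger_gap: 0.0001
```

```bash
python3 - <<'E'
from h import *
rep();T=tcp();s=w2s(T[:3,3])*100;p=np.array([s[0],T[2,3]*100])
for th in list(np.arange(0,.9,.07))+[.90,.93,.95]:
    f=th-np.radians(9.73);q=np.array([-8.5-17.76*np.sin(f)+1.7,7+17.76*np.cos(f)-2.5]);d=q-p
    print('%.2f'%th,'tx %.1f tz %.1f'%(-d[1],-d[0]),q.round(1));p=p+d.round(1)
E
```

```text
stand xy mm [ -18.7 -143.5] pol 144.8 -97.4 z 217.5 yaw -7.32 x axis [-0.006  0.    -1.   ] t 8.5167
0.00 tx -0.3 tz 1.9 [-3.8 22. ]
0.07 tx -0.1 tz 1.3 [-5.  22.2]
0.14 tx -0.1 tz 1.2 [-6.3 22.3]
0.21 tx 0.0 tz 1.2 [-7.5 22.2]
0.28 tx 0.1 tz 1.3 [-8.8 22.2]
0.35 tx 0.2 tz 1.2 [-10.  22.]
0.42 tx 0.2 tz 1.2 [-11.2  21.7]
0.49 tx 0.4 tz 1.2 [-12.4  21.4]
0.56 tx 0.4 tz 1.2 [-13.6  20.9]
0.63 tx 0.5 tz 1.1 [-14.7  20.4]
0.70 tx 0.6 tz 1.1 [-15.8  19.8]
0.77 tx 0.7 tz 1.1 [-16.8  19.2]
0.84 tx 0.7 tz 1.0 [-17.8  18.4]
0.90 tx 0.7 tz 0.8 [-18.6  17.7]
0.93 tx 0.4 tz 0.4 [-19.   17.4]
0.95 tx 0.2 tz 0.2 [-19.3  17.1]
```

Call:
drive_tool(
  plan=[
    [[0, 0.1, 1.5, 0, 0, 0, 0], [0, 0.1, 1.3, 0, 0, 0, 0], [-0.1, 0, 1.2, 0, 0, 0, 0], [0, 0, 1.2, 0, 0, 0, 0], [0.1, 0, 1.3, 0, 0, 0, 0]],
  ],
)

```text
clock: 8.93
tcp_pos: [0.6472, 0.0472, 0.2244]
orientation: [0.466, 0.533, 0.467, -0.53]
wrist_force: [-4.4, 6.6, 2.2]
finger_gap: -0.0003
```

Call:
drive_tool(
  plan=[
    [[0.2, 0, 1.2, 0, 0, 0, 0], [0.2, 0, 1.2, 0, 0, 0, 0], [0.4, 0, 1.2, 0, 0, 0, 0], [0.4, 0, 1.2, 0, 0, 0, 0], [0.5, 0, 1.1, 0, 0, 0, 0]],
  ],
)

```text
clock: 9.35
tcp_pos: [0.6407, -0.0125, 0.2078]
orientation: [0.467, 0.533, 0.465, -0.53]
wrist_force: [-0.9, 4.3, 3.0]
finger_gap: -0.0001
```

```bash
python3 - <<'E'
from h import *
rep()
im=env.read_camera("side");cv2.imwrite("pics/s7.png",cv2.resize(im[60:300,150:430,::-1],None,fx=2.5,fy=2.5))
print(env.get_state()["wrist_force"])
E
```

```text
stand xy mm [-144.4 -149.5] pol 207.8 -134.0 z 207.8 yaw -7.46 x axis [ 0.005  0.001 -1.   ] t 9.35
[ 0.12312666 -0.18727592  0.95194132]
```

View pics/s7.png

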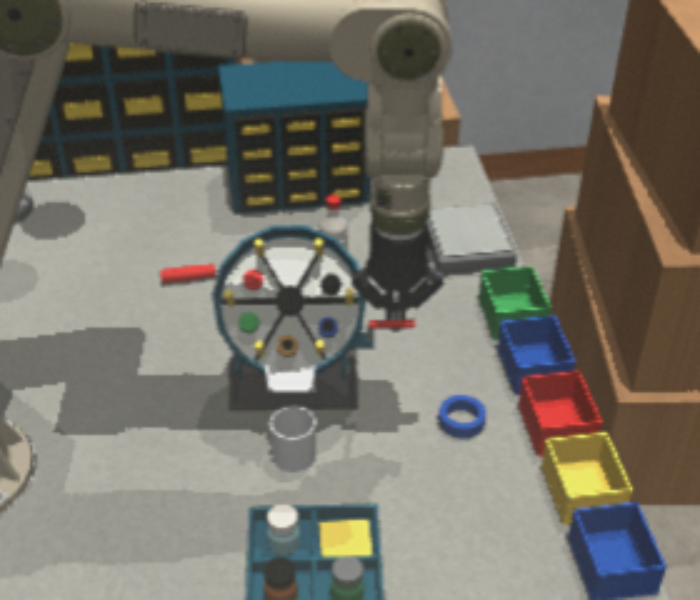

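Call:
drive_tool(
  plan=[
    [[0.6, 0, 1.1, 0, 0, 0, 0], [0.7, 0, 1.1, 0, 0, 0, 0], [0.7, 0, 1.0, 0, 0, 0, 0], [0.6, 0, 0.7, 0, 0, 0, 0], [0.3, 0, 0.4, 0, 0, 0, 0]],
  ],
)

```text
clock: 9.82
tcp_pos: [0.634, -0.0553, 0.1742]
orientation: [-0.466, -0.531, -0.466, 0.532]
wrist_force: [2.3, 2.3, 1.3]
finger_gap: -0.0
```

Call:
drive_tool(
  plan=[
    [[0.2, 0, 0.2, 0, 0, 0, 0], [0.2, 0, 0.2, 0, 0, 0, 0], [0, 0, 0, 0, 0, 0, 0], [0, 0, 0, 0, 0, 0, 0], [0, 0, 0, 0, 0, 0, 0]],
  ],
)

```text
clock: 10.23
tcp_pos: [0.6335, -0.0576, 0.1712]
orientation: [-0.466, -0.531, -0.467, 0.532]
wrist_force: [-0.3, 1.1, -0.3]
finger_gap: -0.0
```

```bash
python3 - <<'E'
from h import *
rep()
im=env.read_camera("side");cv2.imwrite("pics/s8.png",cv2.resize(im[100:280,200:400,::-1],None,fx=3.3,fy=3.3))
print(env.get_state()["wrist_force"])
E
```

```text
stand xy mm [-190.1 -148.2] pol 241.1 -142.1 z 171.2 yaw -7.42 x axis [-0.001 -0.    -1.   ] t 10.2333
[-0.92405146  1.94340713  0.66219363]
```

View pics/s8.png

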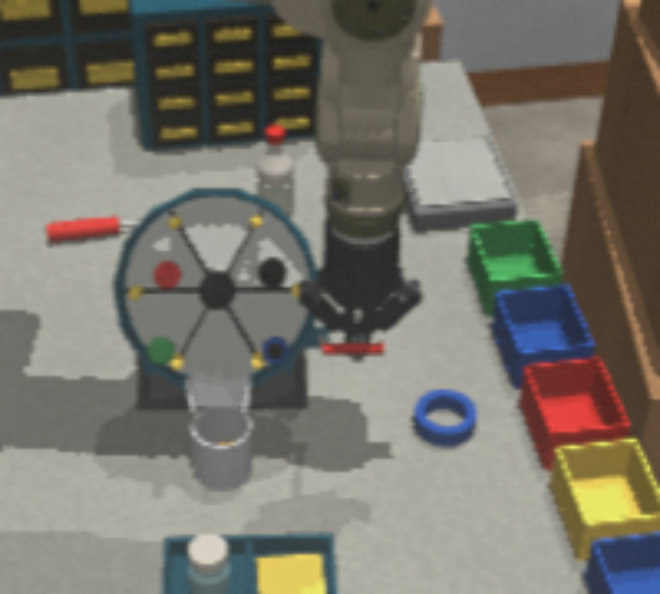

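Call:
drive_tool(
  plan=[
    [[0, 0, 0, 0, 0, 0, 0], [0, 0, 0, 0, 0, 0, 0], [-0.4, 0, -0.4, 0, 0, 0, 0], [-0.5, 0, -0.6, 0, 0, 0, 0], [-0.5, 0, -0.7, 0, 0, 0, 0]],
  ],
)

```text
clock: 10.7
tcp_pos: [0.6363, -0.0409, 0.1859]
orientation: [-0.467, -0.531, -0.466, 0.532]
wrist_force: [-1.1, -0.1, 0.2]
finger_gap: -0.0004
```

Call:
drive_tool(
  plan=[
    [[-0.5, 0, -0.8, 0, 0, 0, 0], [-0.5, 0, -0.8, 0, 0, 0, 0], [-0.5, 0, -1.0, 0, 0, 0, 0], [-0.4, 0, -1.0, 0, 0, 0, 0], [-0.4, 0, -1.1, 0, 0, 0, 0]],
  ],
)

```text
clock: 11.12
tcp_pos: [0.6423, 0.0067, 0.209]
orientation: [0.467, 0.531, 0.466, -0.531]
wrist_force: [0.8, 0.9, -0.3]
finger_gap: 0.0002
```

Call:
drive_tool(
  plan=[
    [[-0.4, 0, -1.1, 0, 0, 0, 0], [-0.3, 0, -1.1, 0, 0, 0, 0], [-0.2, 0, -1.2, 0, 0, 0, 0], [-0.2, 0, -1.2, 0, 0, 0, 0], [-0.1, 0, -1.2, 0, 0, 0, 0]],
  ],
)

```text
clock: 11.53
tcp_pos: [0.6497, 0.0645, 0.2204]
orientation: [0.467, 0.531, 0.467, -0.531]
wrist_force: [-0.1, 0.1, -1.2]
finger_gap: -0.0
```

Call:
drive_tool(
  plan=[
    [[-0.1, 0, -1.2, 0, 0, 0, 0], [0, 0, -1.2, 0, 0, 0, 0], [0, 0, -1.2, 0, 0, 0, 0], [0, 0, -1.2, 0, 0, 0, 0], [0, 0, -1.2, 0, 0, 0, 0]],
  ],
)

```text
clock: 11.95
tcp_pos: [0.6575, 0.1236, 0.2212]
orientation: [-0.467, -0.531, -0.466, 0.532]
wrist_force: [0.1, -0.8, 0.2]
finger_gap: 0.0
```

```bash
python3 - <<'E'
from h import *
rep()
im=env.read_camera("side");cv2.imwrite("pics/s9.png",cv2.resize(im[100:280,200:400,::-1],None,fx=3.3,fy=3.3))
print(env.get_state()["wrist_force"])
E
```

```text
stand xy mm [  -7.4 -148.7] pol 148.9 -92.8 z 221.2 yaw -7.44 x axis [-0. -0. -1.] t 11.95
[ 1.04362803  1.5338883  -0.90820239]
```

View pics/s9.png

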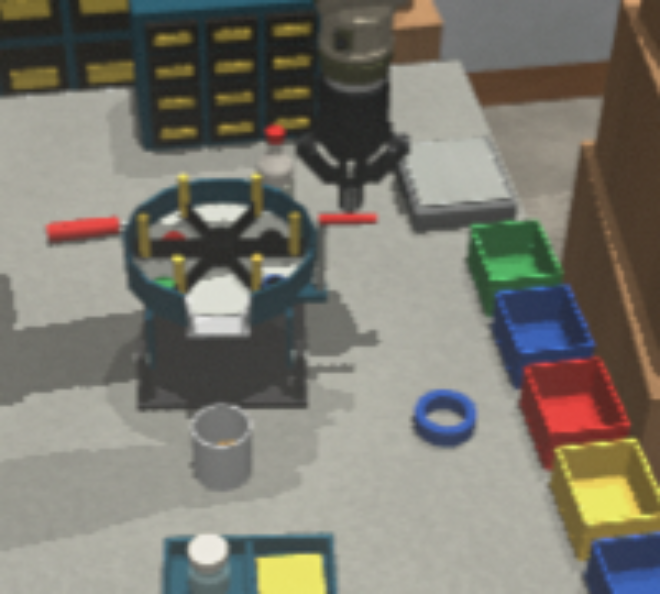

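Call:
drive_tool(
  plan=[
    [[-2.2, 0, 0, 0, 0, 0, 0], [-2.2, 0, 0, 0, 0, 0, 0], [-2.2, 0, 0, 0, 0, 0, 0], [-2.2, 0, 0, 0, 0, 0, 0], [0, 0, 0, 0, 0, 0, 0]],
  ],
)

```text
clock: 12.42
tcp_pos: [0.6587, 0.1226, 0.3145]
orientation: [0.468, 0.533, 0.465, -0.529]
wrist_force: [-0.6, 0.2, 1.3]
finger_gap: -0.0
```

```bash
python3 - <<'E'
from h import *
rep()
im=env.read_camera("top");print(wheel(im));cv2.imwrite("pics/t10.png",cv2.resize(im[195:290,220:400,::-1],None,fx=4.4,fy=4.4,interpolation=cv2.INTER_CUBIC))
E
```

```text
stand xy mm [  -8.1 -150. ] pol 150.2 -93.1 z 314.5 yaw -7.44 x axis [ 0.008  0.    -1.   ] t 12.4167
([np.float64(-90.6), np.float64(-149.3), np.float64(149.7)], [np.float64(29.400000000000006), np.float64(30.69999999999999), np.float64(29.69999999999999)])
```

View pics/t10.png

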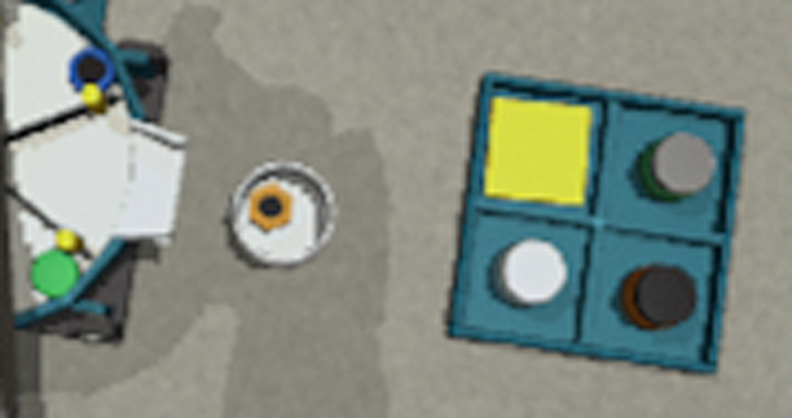

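Call:
drive_tool(
  plan=[
    [[0, -2.2, 2.7, 0, 0, 0, 0], [0, -2.2, 2.7, 0, 0, 0, 0], [0, -2.2, 2.7, 0, 0, 0, 0.5], [0, -2.2, 2.7, 0, 0, 0, 1], [0, -2.2, 2.7, 0, 0, 0, 1]],
  ],
)

```text
clock: 12.88
tcp_pos: [0.5289, 0.0021, 0.3077]
orientation: [-0.466, -0.531, -0.467, 0.532]
wrist_force: [-0.4, -0.5, 0.5]
finger_gap: 0.0358
```

Call:
drive_tool(
  plan=[
    [[0, -1.9, 2.5, 0, 0, 0, 1], [0, -2.0, 2.5, 0, 0, 0, 1], [2.5, 0, 0, 0, 0, 0, 1], [2.5, 0, 0, 0, 0, 0, 1], [2.5, 0, 0, 0, 0, 0, 1]],
  ],
)

```text
clock: 13.3
tcp_pos: [0.4849, -0.0423, 0.233]
orientation: [0.466, 0.532, 0.466, -0.532]
wrist_force: [0.2, 0.4, -0.8]
finger_gap: 0.0854
```

Call:
drive_tool(
  plan=[
    [[1.5, 0, 0, 0, 0, 0, 1], [1.5, 0, 0, 0, 0, 0, 1], [1.0, 0, 0, 0, 0, 0, 1], [0, 0, 0, 0, 0, 0, 1], [0, 0, 0, 0, 0, 0, 1]],
  ],
)

```text
clock: 13.72
tcp_pos: [0.4851, -0.0415, 0.1937]
orientation: [-0.466, -0.531, -0.467, 0.532]
wrist_force: [-0.1, -0.3, 0.5]
finger_gap: 0.0853
```

```bash
python3 - <<'E'
from h import *
rep();print(env.get_state()["finger_gap"])
im=env.read_camera("wrist");cv2.imwrite("pics/w11.png",im[:,:,::-1])
E
```

```text
stand xy mm [-193.2    1. ] pol 193.2 179.7 z 193.7 yaw -7.44 x axis [-0.002  0.    -1.   ] t 13.7167
0.08533977371410623
```

View pics/w11.png

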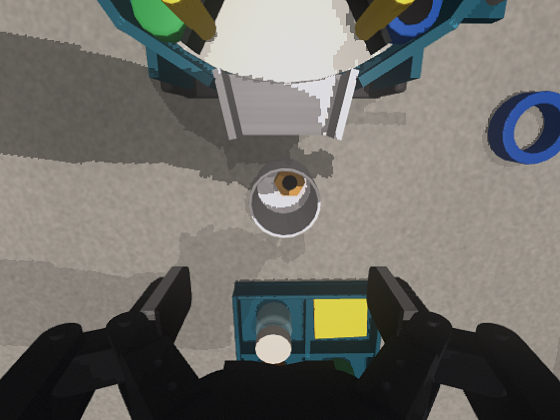

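```bash
python3 - <<'E'
from h import *
T=tcp();p=cast("wrist",[[251,202],[320,202],[285.5,168],[285.5,237]],.072,T);print(p.round(4));c=p[:2].mean(0);print(w2s(c)*1e3,w2s(p[2:].mean(0))*1e3)
E
```

```text
[[ 0.4609 -0.0362  0.072 ]
 [ 0.5226 -0.0442  0.072 ]
 [ 0.4955 -0.0097  0.072 ]
 [ 0.4876 -0.0739  0.072 ]]
[-191.08581316   -5.43673785] [-192.69167499   -5.44711865]
```

Call:
drive_tool(
  plan=[
    [[0, 0.3, 0, -7.1, 0, 0, 1], [0, 0, 0, -7.1, 0, 0, 1], [0, 0, 0, -7.1, 0, 0, 1], [0, 0, 0, -7.1, 0, 0, 1], [0, 0, 0, -7.1, 0, 0, 1]],
  ],
)

```text
clock: 14.18
tcp_pos: [0.4896, -0.0422, 0.1956]
orientation: [0.608, 0.362, 0.607, -0.362]
wrist_force: [-0.5, 0.1, 0.6]
finger_gap: 0.0856
```

Call:
drive_tool(
  plan=[
    [[0, 0, 0, -7.1, 0, 0, 1], [0, 0, 0, -7.1, 0, 0, 1], [0, 0, 0, -7.1, 0, 0, 1], [0, 0, 0, -7.1, 0, 0, 1], [0, 0, 0, -7.1, 0, 0, 1]],
  ],
)

```text
clock: 14.6
tcp_pos: [0.4895, -0.0422, 0.1956]
orientation: [0.69, 0.159, 0.688, -0.16]
wrist_force: [0.3, -0.4, -0.0]
finger_gap: 0.0854
```

Call:
drive_tool(
  plan=[
    [[0, 0, 0, -7.1, 0, 0, 1], [0, 0, 0, -7.1, 0, 0, 1], [0, 0, 0, -7.1, 0, 0, 1], [0, 0, 0, -7.1, 0, 0, 1], [0, 0, 0, -7.1, 0, 0, 1]],
  ],
)

```text
clock: 15.02
tcp_pos: [0.4895, -0.0422, 0.1956]
orientation: [0.706, -0.058, 0.704, 0.058]
wrist_force: [0.6, 0.7, -0.2]
finger_gap: 0.0853
```

Call:
drive_tool(
  plan=[
    [[0, 0, 0, -7.1, 0, 0, 1], [0, 0, 0, -7.1, 0, 0, 1], [0, 0, 0, -7.1, 0, 0, 1], [0, 0, 0, -7.1, 0, 0, 1], [0, 0, 0, -7.1, 0, 0, 1]],
  ],
)

```text
clock: 15.43
tcp_pos: [0.4895, -0.0422, 0.1956]
orientation: [0.654, -0.271, 0.653, 0.27]
wrist_force: [-0.1, -0.1, -0.1]
finger_gap: 0.0853
```

Call:
drive_tool(
  plan=[
    [[0, 0, 0, -7.1, 0, 0, 1], [0, 0, 0, -7.1, 0, 0, 1], [0, 0, 0, -7.1, 0, 0, 1], [0, 0, 0, -7.1, 0, 0, 1], [0, 0, 0, -7.1, 0, 0, 1]],
  ],
)

```text
clock: 15.85
tcp_pos: [0.4895, -0.0422, 0.1956]
orientation: [0.54, -0.457, 0.54, 0.456]
wrist_force: [0.1, 0.7, -0.8]
finger_gap: 0.0854
```

Call:
drive_tool(
  plan=[
    [[0, 0, 0, -2.5, 0, 0, 1], [0, 0, 0, 0, 0, 0, 1], [0, 0, 0, 0, 0, 0, 1], [0, 0, 0, 0, 0, 0, 1], [0, 0, 0, 0, 0, 0, 1]],
  ],
)

```text
clock: 16.27
tcp_pos: [0.4889, -0.042, 0.1947]
orientation: [0.532, -0.467, 0.531, 0.466]
wrist_force: [0.9, -1.3, 1.3]
finger_gap: 0.0855
```

```bash
python3 - <<'E'
from h import *
rep();print(env.get_state()["joint_pos"].round(2))
im=env.read_camera("wrist");cv2.imwrite("pics/w12.png",im[:,:,::-1])
im=env.read_camera("side");cv2.imwrite("pics/s12.png",cv2.resize(im[100:280,180:380,::-1],None,fx=3.3,fy=3.3))
E
```

```text
stand xy mm [-193.3   -2.8] pol 193.3 -179.2 z 194.7 yaw 172.52 x axis [ 0.001 -0.    -1.   ] t 16.2667
[-0.25  0.17 -0.24  1.17 -0.   -1.69]
```

View pics/w12.png

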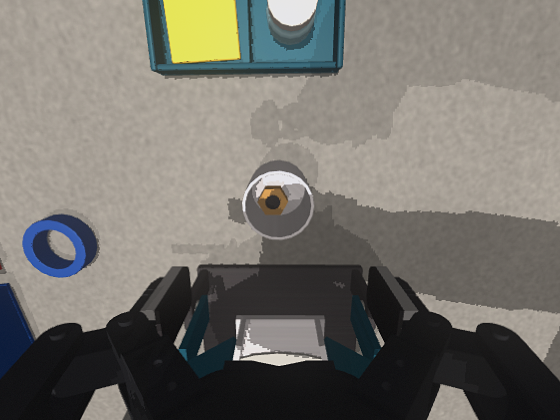

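View pics/s12.png

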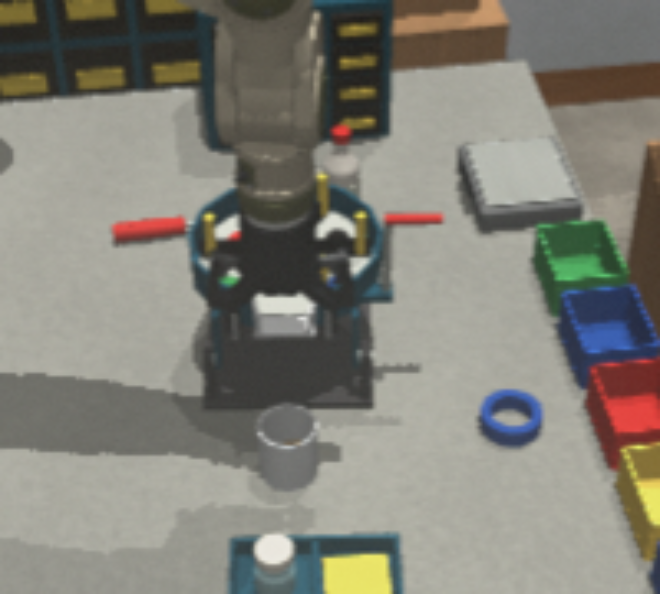

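```bash
python3 - <<'E'
from h import *
p=cast("wrist",[[243,205],[314,205],[278.5,171],[278.5,239]],.072,tcp());print(w2s(p[:2].mean(0))*1e3,w2s(p[2:].mean(0))*1e3)
E
```

```text
[-194.49823843   -2.53263667] [-193.38929875   -2.53493805]
```

Call:
drive_tool(
  plan=[
    [[2.0, 0, 0, 0, 0, 0, 1], [2.0, 0, 0, 0, 0, 0, 1], [2.0, 0, 0, 0, 0, 0, 1], [2.0, 0, 0, 0, 0, 0, 1], [1.5, 0, 0, 0, 0, 0, 1]],
  ],
)

```text
clock: 16.78
tcp_pos: [0.488, -0.0418, 0.0978]
orientation: [0.531, -0.466, 0.532, 0.467]
wrist_force: [0.6, 0.3, -0.1]
finger_gap: 0.0854
```

Centred on the tin; go down the rest and look.

Call:
drive_tool(
  plan=[
    [[1.5, 0, 0, 0, 0, 0, 1], [1.5, 0, 0, 0, 0, 0, 1], [1.5, 0, 0, 0, 0, 0, 1], [1.5, 0, 0, 0, 0, 0, 1], [1.0, 0, 0, 0, 0, 0, 1]],
  ],
)

```text
clock: 17.2
tcp_pos: [0.488, -0.0418, 0.028]
orientation: [0.531, -0.466, 0.532, 0.467]
wrist_force: [-0.2, 0.5, -0.6]
finger_gap: 0.0855
```

Call:
drive_tool(
  plan=[
    [[0, 0, 0, 0, 0, 0, 0.9], [0, 0, 0, 0, 0, 0, 0.8], [0, 0, 0, 0, 0, 0, 0.7], [0, 0, 0, 0, 0, 0, 0.6], [0, 0, 0, 0, 0, 0, 0.6]],
  ],
  squeeze=30,
)

```text
clock: 17.62
tcp_pos: [0.489, -0.0421, 0.0299]
orientation: [0.532, -0.467, 0.531, 0.466]
wrist_force: [0.1, -0.2, -0.9]
finger_gap: 0.0653
```

```bash
python3 - <<'E'
from h import *
rep();s=env.get_state();print(s["finger_gap"],s["wrist_force"])
im=env.read_camera("wrist");cv2.imwrite("pics/w13.png",im[:,:,::-1])
im=env.read_camera("side");cv2.imwrite("pics/s13.png",cv2.resize(im[140:280,180:360,::-1],None,fx=4,fy=4))
E
```

```text
stand xy mm [-193.3   -2.9] pol 193.4 -179.1 z 29.9 yaw 172.56 x axis [ 0.001 -0.    -1.   ] t 17.6167
0.06532173466196653 [ 0.07968312 -0.15479224 -0.90351474]
```

View pics/w13.png

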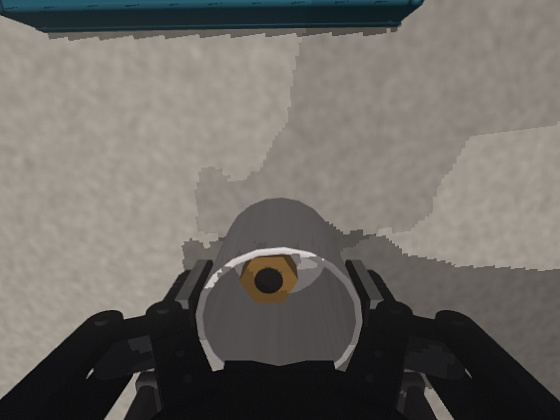

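View pics/s13.png

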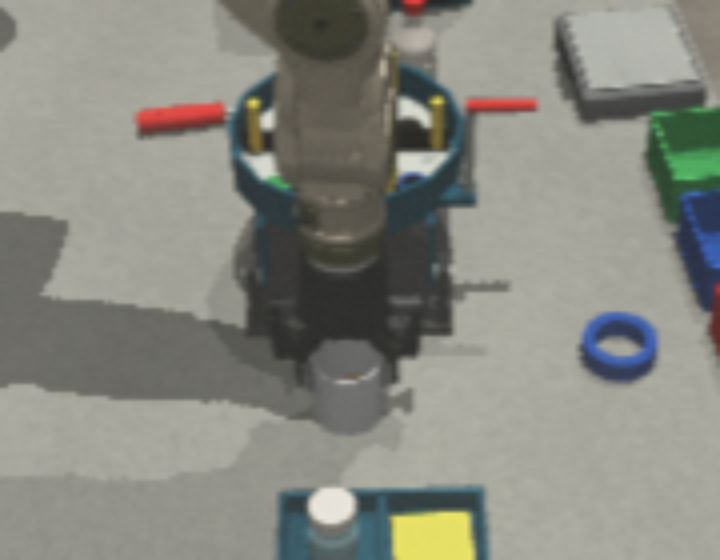

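Call:
drive_tool(
  plan=[
    [[0, 0, 0, 0, 0, 0, 0.4], [0, 0, 0, 0, 0, 0, 0.4], [0, 0, 0, 0, 0, 0, 0.4], [-0.5, 0, 0, 0, 0, 0, 0.4], [-1, 0, 0, 0, 0, 0, 0.4]],
  ],
  squeeze=45,
)

```text
clock: 18.13
tcp_pos: [0.4872, -0.0416, 0.0434]
orientation: [0.531, -0.466, 0.532, 0.467]
wrist_force: [-0.3, 0.8, -1.8]
finger_gap: 0.0649
```

Call:
drive_tool(
  plan=[
    [[-1.5, 0, 0, 0, 0, 0, 0.4], [-1.5, 0, 0, 0, 0, 0, 0.4], [-2, 0, 0, 0, 0, 0, 0.4], [-2, 0, 0, 0, 0, 0, 0.4], [-1.5, 0, 0, 0, 0, 0, 0.4]],
  ],
)

```text
clock: 18.55
tcp_pos: [0.4888, -0.042, 0.1312]
orientation: [0.532, -0.467, 0.531, 0.466]
wrist_force: [-0.0, 0.2, -2.4]
finger_gap: 0.0651
```

```bash
python3 - <<'E'
from h import *
rep();s=env.get_state();print(s["finger_gap"],s["wrist_force"])
p=np.array([.538,-.2135])
print('target stand mm',w2s(p)*1e3,'delta',(w2s(p)-w2s(s["tcp_pos"]))*1e3)
im=env.read_camera("side");cv2.imwrite("pics/s14.png",cv2.resize(im[140:320,180:360,::-1],None,fx=3.3,fy=3.3))
E
```

```text
stand xy mm [-193.2   -2.8] pol 193.3 -179.2 z 131.2 yaw 172.57 x axis [ 0.001 -0.    -1.   ] t 18.55
0.0651126591385031 [-0.03364083  0.23082166 -2.37181498]
target stand mm [-356.99498642  -73.59232074] delta [-163.76331155  -70.83352286]
```

View pics/s14.png

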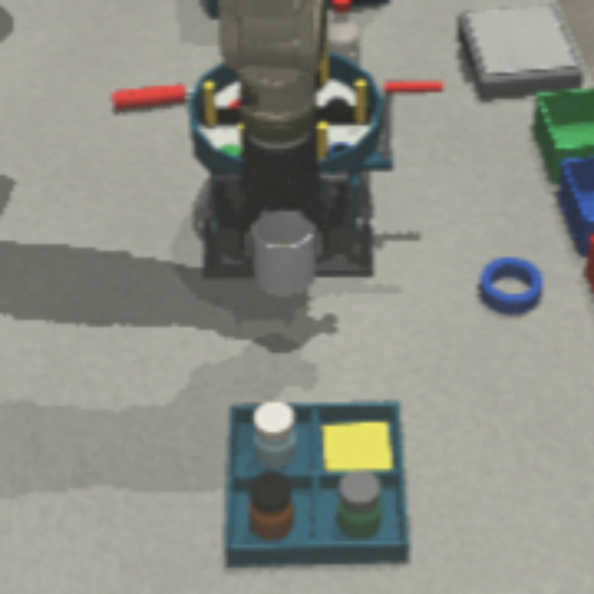

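```bash
python3 - <<'E'
from h import *
im=env.read_camera("side")
for b in blobs(im,(22,100,120),(35,255,255),200):
    p=cast("side",b[0],.01)[0];print(b,p.round(4),w2s(p)*1e3)
im=env.read_camera("wrist");T=tcp()
for b in blobs(im,(22,100,100),(35,255,255),200):
    p=cast("wrist",b[0],.01,T)[0];print('w',b,p.round(4))
cv2.imwrite("pics/w14.png",im[:,:,::-1])
E
```

```text
([384.1, 247.9], 658, [368, 233, 35, 37]) [ 0.9049 -0.1395  0.01  ] [-236.37273211 -427.88611205]
([287.8, 274.8], 271, [278, 268, 21, 15]) [ 0.542  -0.2098  0.01  ] [-352.8408673   -77.04719893]
w ([187.4, 23.3], 4193, [141, 0, 93, 50]) [ 0.5398 -0.1956  0.01  ]
```

View pics/w14.png

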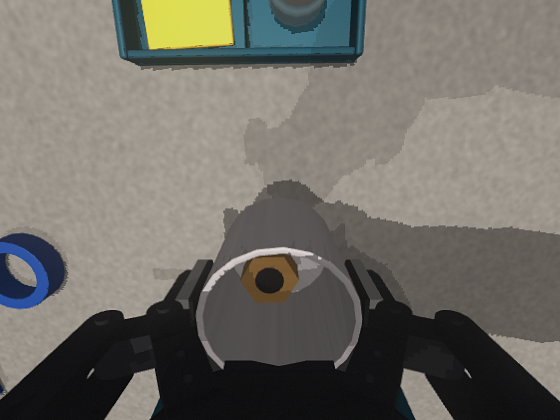

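Call:
drive_tool(
  plan=[
    [[0, -1, -1, 0, 0, 0, 0.4], [0, -2, -2, 0, 0, 0, 0.4], [0, -2, -2, 0, 0, 0, 0.4], [0, -1.5, -2, 0, 0, 0, 0.4], [0, -0.5, -1, 0, 0, 0, 0.4]],
  ],
)

```text
clock: 19.12
tcp_pos: [0.5494, -0.1334, 0.1276]
orientation: [0.531, -0.466, 0.532, 0.466]
wrist_force: [0.9, 0.1, -2.7]
finger_gap: 0.0651
```

Call:
drive_tool(
  plan=[
    [[0, 0, 0, 0, 0, 0, 0.4], [0, 0, 0, 0, 0, 0, 0.4], [0, 0, 0, 0, 0, 0, 0.4], [0, 0, 0, 0, 0, 0, 0.4], [0, 0, 0, 0, 0, 0, 0.4]],
  ],
)

```text
clock: 19.53
tcp_pos: [0.5471, -0.1294, 0.1292]
orientation: [0.531, -0.467, 0.531, 0.467]
wrist_force: [-0.5, 0.5, -3.0]
finger_gap: 0.065
```

```bash
python3 - <<'E'
from h import *
rep()
im=env.read_camera("wrist");T=tcp()
for b in blobs(im,(22,100,100),(35,255,255),200):
    p=cast("wrist",b[0],.01,T)[0];print('w',b,p.round(4),w2s(p)*1e3)
cv2.imwrite("pics/w15.png",im[:,:,::-1])
E
```

```text
stand xy mm [-272.4  -71.8] pol 281.7 -165.2 z 129.2 yaw 172.63 x axis [-0.001  0.    -1.   ] t 19.5333
w ([272.9, 105.3], 7185, [228, 60, 88, 92]) [ 0.5405 -0.2156  0.01  ] [-358.79708377  -76.39071747]
```

View pics/w15.png

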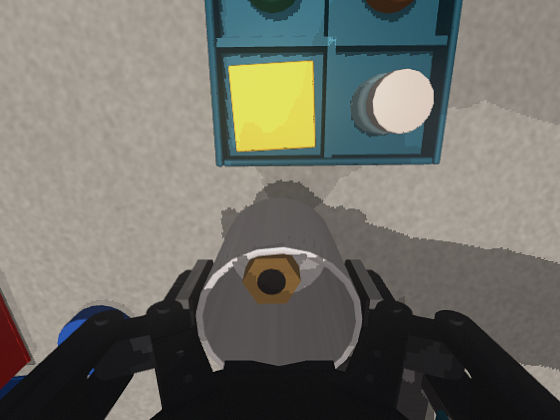

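Call:
drive_tool(
  plan=[
    [[0, -0.1, -1.5, 0, 0, 0, 0.4], [0, -0.1, -2, 0, 0, 0, 0.4], [0, -0.1, -2, 0, 0, 0, 0.4], [0, -0.1, -2, 0, 0, 0, 0.4], [0, 0, -1, 0, 0, 0, 0.4]],
  ],
)

```text
clock: 20.0
tcp_pos: [0.5408, -0.2167, 0.1296]
orientation: [0.531, -0.467, 0.532, 0.466]
wrist_force: [-0.2, 0.1, -2.1]
finger_gap: 0.0649
```

Call:
drive_tool(
  plan=[
    [[0, 0, 0, 0, 0, 0, 0.4], [0, 0, 0, 0, 0, 0, 0.4], [0, 0, 0, 0, 0, 0, 0.4], [1, 0, 0, 0, 0, 0, 0.4], [1.5, 0, 0, 0, 0, 0, 0.4]],
  ],
)

```text
clock: 20.42
tcp_pos: [0.542, -0.2147, 0.1052]
orientation: [0.531, -0.468, 0.531, 0.466]
wrist_force: [-0.4, 0.5, -3.3]
finger_gap: 0.0648
```

Call:
drive_tool(
  plan=[
    [[1.5, 0, 0, 0, 0, 0, 0.4], [0.8, 0, 0, 0, 0, 0, 0.4], [0, 0, 0, 0, 0, 0, 0.4], [0, 0, 0, 0, 0, 0, 0.4], [0, 0, 0, 0, 0, 0, 0.4]],
  ],
)

```text
clock: 20.83
tcp_pos: [0.5412, -0.2151, 0.0818]
orientation: [0.531, -0.467, 0.531, 0.466]
wrist_force: [0.4, 0.2, -2.3]
finger_gap: 0.0651
```

```bash
python3 - <<'E'
from h import *
rep()
im=env.read_camera("wrist");cv2.imwrite("pics/w16.png",im[:,:,::-1])
im=env.read_camera("side");cv2.imwrite("pics/s16.png",cv2.resize(im[190:330,200:360,::-1],None,fx=4.2,fy=4.2))
im=env.read_camera("top");cv2.imwrite("pics/t16.png",cv2.resize(im[190:300,300:420,::-1],None,fx=5,fy=5))
E
```

```text
stand xy mm [-358.1  -76.9] pol 366.3 -167.9 z 81.8 yaw 172.6 x axis [ 0.001 -0.    -1.   ] t 20.8333
```

View pics/w16.png

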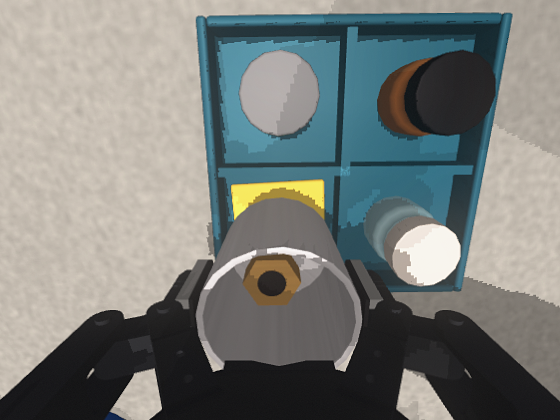

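View pics/s16.png

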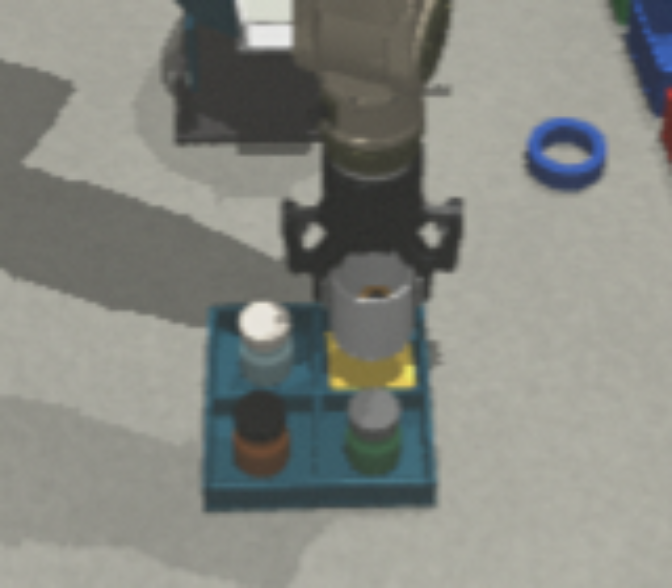

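View pics/t16.png

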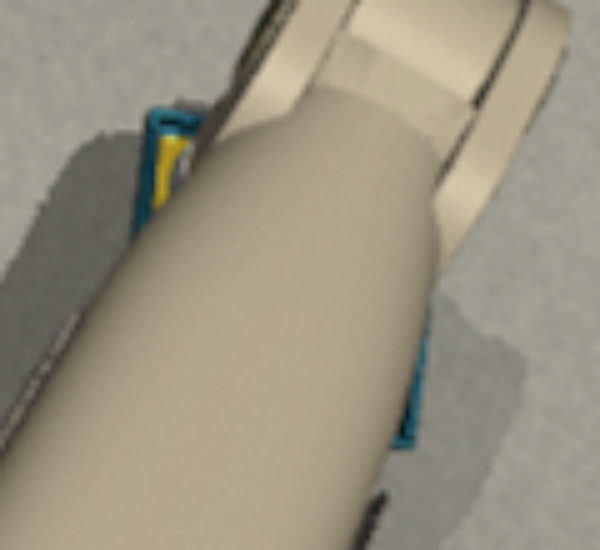

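```bash
python3 - <<'E'
from h import *
T=tcp();t=w2s(T[:3,3])*1e3
for n,px,z in [("pad far",[279,183],.01),("divider far top",[278,168],.032),("left wall inner",[219,220],.032),("div right",[333,220],.032),("rim far",[279,249],.124),("rim L",[197,312],.124),("rim R",[361,312],.124)]:
    print(n,(w2s(cast("wrist",px,z,T)[0])*1e3-t).round(1))
E
```

```text
pad far [-32.1   0.4]
divider far top [-46.3  -0.2]
left wall inner [-11.6 -39.6]
div right [-11.6  36.4]
rim far [-32.    0.4]
rim L [ -5.6 -31.1]
rim R [-5.6 31.9]
```

Call:
drive_tool(
  plan=[
    [[0.9, 0, 0, 0, 0, 0, 0.4], [0.9, 0, 0, 0, 0, 0, 0.4], [0.9, 0, 0, 0, 0, 0, 0.4], [0.9, 0, 0, 0, 0, 0, 0.4], [0.2, 0, 0, 0, 0, 0, 0.4]],
  ],
)

```text
clock: 21.4
tcp_pos: [0.5391, -0.2144, 0.0407]
orientation: [0.531, -0.465, 0.532, 0.468]
wrist_force: [-0.3, 0.1, -2.4]
finger_gap: 0.0653
```

Call:
drive_tool(
  plan=[
    [[0, 0, 0, 0, 0, 0, 0.4], [0.1, 0, 0, 0, 0, 0, 0.4], [0.1, 0, 0, 0, 0, 0, 0.4], [0.1, 0, 0, 0, 0, 0, 0.4], [0, 0, 0, 0, 0, 0, 0.4]],
  ],
)

```text
clock: 21.82
tcp_pos: [0.5409, -0.2153, 0.0405]
orientation: [0.531, -0.467, 0.531, 0.466]
wrist_force: [0.3, -0.4, -2.5]
finger_gap: 0.0651
```

```bash
python3 - <<'E'
from h import *
rep();print(env.get_state()["wrist_force"])
im=env.read_camera("wrist");cv2.imwrite("pics/w17.png",im[:,:,::-1])
im=env.read_camera("side");cv2.imwrite("pics/s17.png",cv2.resize(im[190:330,200:360,::-1],None,fx=4.2,fy=4.2))
E
```

```text
stand xy mm [-358.4  -76.7] pol 366.5 -167.9 z 40.5 yaw 172.57 x axis [ 0. -0. -1.] t 21.8167
[ 0.25594537 -0.4102009  -2.53811534]
```

View pics/s17.png

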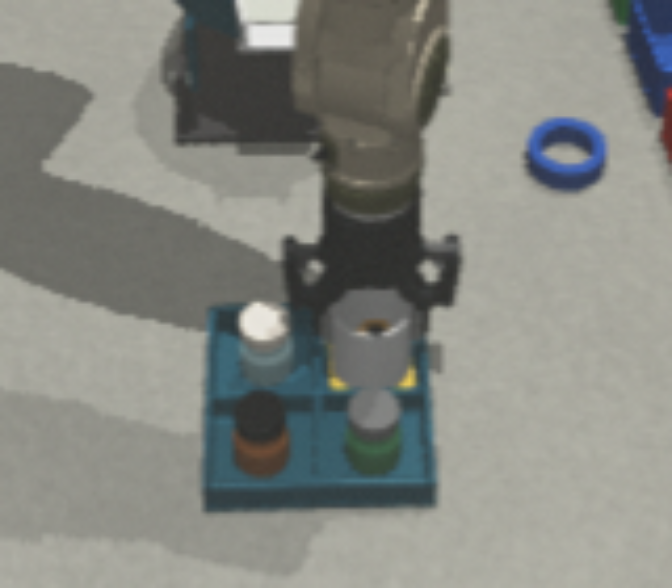

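View pics/w17.png

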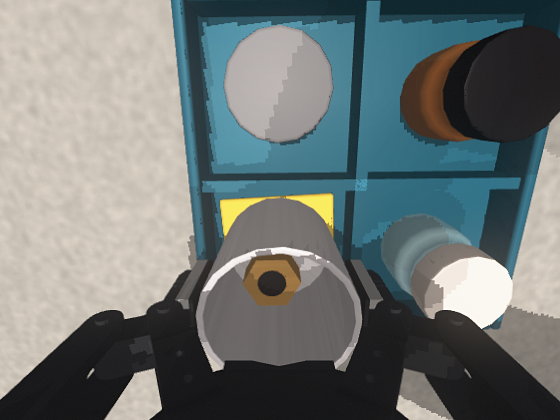

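Call:
drive_tool(
  plan=[
    [[0.1, 0, 0, 0, 0, 0, 0.4], [0, 0, 0, 0, 0, 0, 0.4], [0.1, 0, 0, 0, 0, 0, 0.4], [0, 0, 0, 0, 0, 0, 0.4], [0, 0, 0, 0, 0, 0, 0.4]],
  ],
)

```text
clock: 22.33
tcp_pos: [0.541, -0.2154, 0.04]
orientation: [0.531, -0.467, 0.531, 0.466]
wrist_force: [-3.9, 2.4, 8.8]
finger_gap: 0.0651
```

Contact (force turned to +8.8 N). Release gently, partial opening.

Call:
drive_tool(
  plan=[
    [[-0.1, 0, 0, 0, 0, 0, 0.76], [0, 0, 0, 0, 0, 0, 0.8], [0, 0, 0, 0, 0, 0, 0.85], [0, 0, 0, 0, 0, 0, 0.88], [0, 0, 0, 0, 0, 0, 0.9]],
  ],
)

```text
clock: 22.75
tcp_pos: [0.5408, -0.2152, 0.0392]
orientation: [0.531, -0.467, 0.531, 0.466]
wrist_force: [-0.4, -0.4, 0.4]
finger_gap: 0.0771
```

```bash
python3 - <<'E'
from h import *
rep();s=env.get_state();print(s["wrist_force"],s["finger_gap"])
im=env.read_camera("wrist");cv2.imwrite("pics/w18.png",im[:,:,::-1])
E
```

```text
stand xy mm [-358.4  -76.6] pol 366.5 -167.9 z 39.2 yaw 172.57 x axis [ 0. -0. -1.] t 22.75
[-0.4396461  -0.38775852  0.4249169 ] 0.07713560611664227
```

View pics/w18.png

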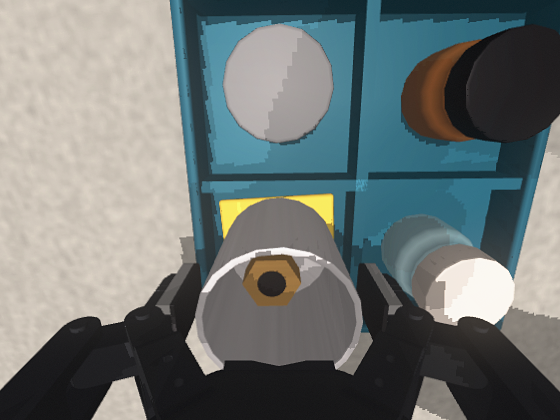

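Both fingers are clear of the tin (gap 77 mm, no force). Retreat up slowly, then away.

Call:
drive_tool(
  plan=[
    [[-0.5, 0, 0, 0, 0, 0, 0.9], [-1, 0, 0, 0, 0, 0, 0.9], [-1.5, 0, 0, 0, 0, 0, 0.9], [-2, 0, 0, 0, 0, 0, 0.9], [-2.5, 0, 0, 0, 0, 0, 0.9]],
  ],
)

```text
clock: 23.22
tcp_pos: [0.5399, -0.2148, 0.1147]
orientation: [0.531, -0.466, 0.532, 0.467]
wrist_force: [0.7, 0.5, -0.2]
finger_gap: 0.0768
```

Call:
drive_tool(
  plan=[
    [[-3, 0, 0, 0, 0, 0, 0.9], [-3, 0, 0, 0, 0, 0, 0.9], [-3, 0, 0, 0, 0, 0, 0.9], [-3, 0, 0, 0, 0, 0, 0.9], [-2, 0, -2, 0, 0, 0, 0.9]],
  ],
)

```text
clock: 23.63
tcp_pos: [0.5389, -0.2329, 0.2591]
orientation: [0.531, -0.469, 0.53, 0.466]
wrist_force: [0.8, 0.2, -0.8]
finger_gap: 0.0769
```

Call:
drive_tool(
  plan=[
    [[0, 2, -3, 0, 0, 0, 0.9], [0, 2, -3, 0, 0, 0, 0.9], [0, 2, -3, 0, 0, 0, 0.9], [0, 2, -3, 0, 0, 0, 0.9], [0, 2, -3, 0, 0, 0, 0.9]],
  ],
)

```text
clock: 24.05
tcp_pos: [0.4184, -0.3718, 0.2556]
orientation: [0.531, -0.467, 0.531, 0.466]
wrist_force: [-0.1, -1.2, 0.1]
finger_gap: 0.0766
```

Call:
drive_tool(
  plan=[
    [[0, 2, -3, 0, 0, 0, 0.9], [0, 2, -3, 0, 0, 0, 0.9], [0, 0, 0, 0, 0, 0, 0.9], [0, 0, 0, 0, 0, 0, 0.9], [0, 0, 0, 0, 0, 0, 0.9]],
  ],
)

```text
clock: 24.47
tcp_pos: [0.372, -0.425, 0.255]
orientation: [0.532, -0.467, 0.531, 0.466]
wrist_force: [-0.4, 0.6, -0.3]
finger_gap: 0.0768
```

```bash
python3 - <<'E'
from h import *
rep()
im=env.read_camera("top");print(wheel(im));cv2.imwrite("pics/t19.png",cv2.resize(im[155:290,155:400,::-1],None,fx=3.2,fy=3.2,interpolation=cv2.INTER_CUBIC))
im=env.read_camera("side");cv2.imwrite("pics/s19.png",cv2.resize(im[130:330,190:390,::-1],None,fx=3,fy=3,interpolation=cv2.INTER_CUBIC))
E
```

```text
stand xy mm [-588.1   63.8] pol 591.6 173.8 z 255.0 yaw 172.52 x axis [ 0.001 -0.    -1.   ] t 24.4667
([np.float64(-90.0), np.float64(-30.3), np.float64(-149.3), np.float64(29.4), np.float64(149.7), np.float64(89.7)], [np.float64(30.0), np.float64(29.7), np.float64(30.69999999999999), np.float64(29.4), np.float64(29.69999999999999), np.float64(29.700000000000003)])
```

View pics/t19.png

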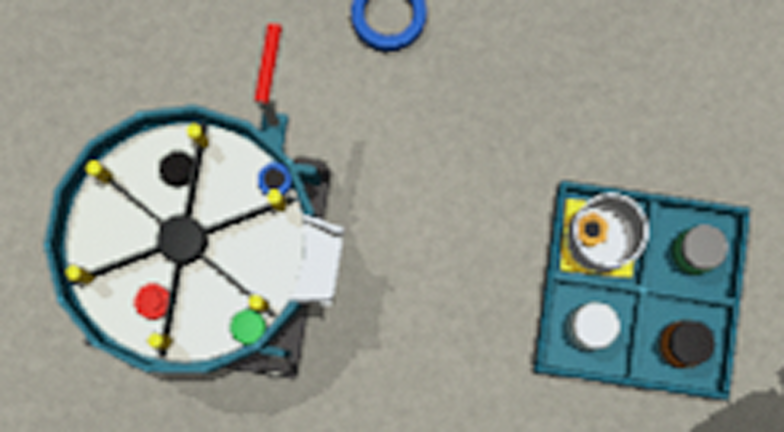

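View pics/s19.png

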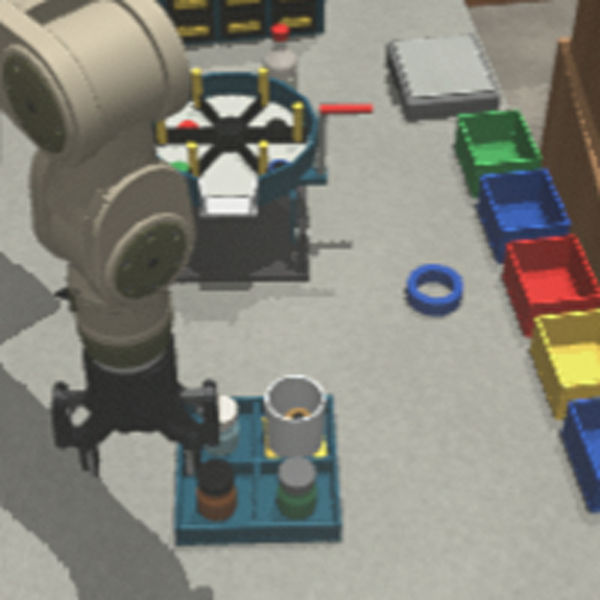

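```bash
python3 - <<'E'
from h import *
r=cast("top",[345.3,227.8],.082)[0];p=cast("top",[341.5,228.9],.01)[0];print(r,p,np.hypot(*(r-p)[:2]));print(env.get_state()["wrist_force"])
env.hand_in()
E
```

```text
[ 0.53520066 -0.21391309  0.082     ] [ 0.53917004 -0.21245932  0.01      ] 0.004227221760758315
[ 0.50919246 -0.41693283  0.36950086]
the job is handed in; nothing more can be done
```

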